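# Pin the candle moulds together for pouring

## Task

Get the candle moulds on the rack ready for pouring: swing the keeper bar right out of the way, set every loose front half upright and fully home in a station of the rack so that its hinge knuckle lies over the rear half's, and push a hinge pin down through both knuckles of each until its head rests on the knuckle. Then swing the keeper bar back over the pin heads, squarely along the row, and let go. Leave the wick spool and the square orange candle where they are.

Things in the scene. Friction and masses are not known exactly. Their poses are not given: they have to be found in the camera images.
- mould_rack: Fixed rack for three two-part candle moulds, base 82 x 292 x 10 mm. Origin: on the table, on the line of the knuckle bores, at the middle station. y runs along the row (stations 78 mm apart), x away from the robot, z up. Each station has a fixed rear half (44 wide, 30 deep, top 60 mm above the table, hollow face at x = 0 towards the robot). A post at y = +150 mm carries the keeper bar.
- keeper (a joint): Keeper bar, rad: level steel bar 206 x 16 mm turning about the post at y = 150 mm of the rack, 88 to 96 mm above the table. 0 = along the row over all knuckles; grows as it swings towards the robot (clockwise from above); 1.57 = square to the row, clear of all stations. Range -0.35 to 1.8; about 1.2 N at the knob; stays put. Passes 4 to 6 mm above seated parts; higher ones block it.
- keeper_knob (a point): Centre of the bar's upright round black knob (18 mm diameter, 30 mm tall, its middle 117 mm and its top 132 mm above the table), 100 mm from the post's axis.
- rack_seat_0 (a point): Station 0 of the rack (0 at its -y end, 2 next to the keeper post): where a front half's origin lies when fully home, with the rack's axes, on the pocket floor 10 mm above the table. Low flared fences (12 mm high) round the pocket leave it about 1.5 mm of play on every side.
- rack_eye_0 (a point): Station 0: upper mouth of the rear half's hinge knuckle (22 x 22 mm, 32 to 46 mm above the table, vertical 12 mm through bore), on the bore's axis; 16.5 mm towards +x and 36 mm towards +y of rack_seat_0.
- rack_seat_1 (a point): Station 1 of the rack (0 at its -y end, 2 next to the keeper post): where a front half's origin lies when fully home, with the rack's axes, on the pocket floor 10 mm above the table. Low flared fences (12 mm high) round the pocket leave it about 1.5 mm of play on every side.
- rack_eye_1 (a point): Station 1: upper mouth of the rear half's hinge knuckle (22 x 22 mm, 32 to 46 mm above the table, vertical 12 mm through bore), on the bore's axis; 16.5 mm towards +x and 36 mm towards +y of rack_seat_1.
- rack_seat_2 (a point): Station 2 of the rack (0 at its -y end, 2 next to the keeper post): where a front half's origin lies when fully home, with the rack's axes, on the pocket floor 10 mm above the table. Low flared fences (12 mm high) round the pocket leave it about 1.5 mm of play on every side.
- rack_eye_2 (a point): Station 2: upper mouth of the rear half's hinge knuckle (22 x 22 mm, 32 to 46 mm above the table, vertical 12 mm through bore), on the bore's axis; 16.5 mm towards +x and 36 mm towards +y of rack_seat_2.
- front_half_0: Loose aluminium front half, 30 (x) x 44 (y) x 50 (z) mm, 160 g, upright; all alike, any goes to any station; may be absent. Origin: centre of underside. Hollow side +x. Grip fin on top 10 mm thick (x), 30 long (y), 50 to 72 mm up, at x = -8, y = 0. Hinge knuckle 22 x 22 mm on the +y side, 40 to 52 mm up, vertical 12 mm bore at x = 16.5, y = 36; home, it lies 4 mm above the rear knuckle.
- front_eye_0 (a point): Upper mouth of the knuckle bore of front half 0, 52 mm above its underside.
- front_half_1: Loose aluminium front half, 30 (x) x 44 (y) x 50 (z) mm, 160 g, upright; all alike, any goes to any station; may be absent. Origin: centre of underside. Hollow side +x. Grip fin on top 10 mm thick (x), 30 long (y), 50 to 72 mm up, at x = -8, y = 0. Hinge knuckle 22 x 22 mm on the +y side, 40 to 52 mm up, vertical 12 mm bore at x = 16.5, y = 36; home, it lies 4 mm above the rear knuckle.
- front_eye_1 (a point): Upper mouth of the knuckle bore of front half 1, 52 mm above its underside.
- front_half_2: Loose aluminium front half, 30 (x) x 44 (y) x 50 (z) mm, 160 g, upright; all alike, any goes to any station; may be absent. Origin: centre of underside. Hollow side +x. Grip fin on top 10 mm thick (x), 30 long (y), 50 to 72 mm up, at x = -8, y = 0. Hinge knuckle 22 x 22 mm on the +y side, 40 to 52 mm up, vertical 12 mm bore at x = 16.5, y = 36; home, it lies 4 mm above the rear knuckle.
- front_eye_2 (a point): Upper mouth of the knuckle bore of front half 2, 52 mm above its underside.
- pin_block: Dark wooden block 56 x 124 x 42 mm, 0.8 kg, standing loose on the table, that holds the hinge pins upright in a row along its y axis at -42, 0 and +42 mm, in 9.3 mm holes 34 mm deep. The pins fit loosely and may lean a few degrees. Origin: centre of the underside.
- hinge_pin_0: Loose steel hinge pin, 30 g: shaft 8 mm thick, 45 mm long, bevelled foot; round head 16 mm across, 22 mm tall. Origin: the foot's tip; z towards the head (45 to 67 mm). Stands in the pin block, foot 8 mm above the table. Home in a station its head rests on the front half's knuckle (foot 17 mm above the table). All alike; one for every front half at least.
- hinge_pin_1: Loose steel hinge pin, 30 g: shaft 8 mm thick, 45 mm long, bevelled foot; round head 16 mm across, 22 mm tall. Origin: the foot's tip; z towards the head (45 to 67 mm). Stands in the pin block, foot 8 mm above the table. Home in a station its head rests on the front half's knuckle (foot 17 mm above the table). All alike; one for every front half at least.
- hinge_pin_2: Loose steel hinge pin, 30 g: shaft 8 mm thick, 45 mm long, bevelled foot; round head 16 mm across, 22 mm tall. Origin: the foot's tip; z towards the head (45 to 67 mm). Stands in the pin block, foot 8 mm above the table. Home in a station its head rests on the front half's knuckle (foot 17 mm above the table). All alike; one for every front half at least.
- wick_spool: Bystander: spool of wick, 60 mm across, 68 mm tall. Origin: centre of its underside.
- candle_orange: Bystander: square candle, 45 x 45 x 129 mm. Origin: centre of its underside.

How it is judged (in metres and radians):
On the way, in this order (a step that is already met when the one before it is completed fails the run):
1. the keeper bar is swung clear of the stations (1.1 rad or more) (value of joint keeper above 1.1 rad), for 0.2 s.
2. every front half is home in a station and has a pin through both knuckles ((((horizontal distance between front_eye_0 and rack_eye_0 below 0.006 m and horizontal distance between front_half_0 and rack_seat_0 below 0.005 m and z of front_half_0 in the frame of mould_rack below 0.0135 m and angle between front_half_0's own z axis and vertical below 0.1 rad) and ((horizontal distance between hinge_pin_0 and rack_eye_0 below 0.007 m and z of hinge_pin_0 in the frame of mould_rack below 0.021 m and angle between hinge_pin_0's own z axis and vertical below 0.16 rad) or (horizontal distance between hinge_pin_1 and rack_eye_0 below 0.007 m and z of hinge_pin_1 in the frame of mould_rack below 0.021 m and angle between hinge_pin_1's own z axis and vertical below 0.16 rad) or (horizontal distance between hinge_pin_2 and rack_eye_0 below 0.007 m and z of hinge_pin_2 in the frame of mould_rack below 0.021 m and angle between hinge_pin_2's own z axis and vertical below 0.16 rad))) or ((horizontal distance between front_eye_0 and rack_eye_1 below 0.006 m and horizontal distance between front_half_0 and rack_seat_1 below 0.005 m and z of front_half_0 in the frame of mould_rack below 0.0135 m and angle between front_half_0's own z axis and vertical below 0.1 rad) and ((horizontal distance between hinge_pin_0 and rack_eye_1 below 0.007 m and z of hinge_pin_0 in the frame of mould_rack below 0.021 m and angle between hinge_pin_0's own z axis and vertical below 0.16 rad) or (horizontal distance between hinge_pin_1 and rack_eye_1 below 0.007 m and z of hinge_pin_1 in the frame of mould_rack below 0.021 m and angle between hinge_pin_1's own z axis and vertical below 0.16 rad) or (horizontal distance between hinge_pin_2 and rack_eye_1 below 0.007 m and z of hinge_pin_2 in the frame of mould_rack below 0.021 m and angle between hinge_pin_2's own z axis and vertical below 0.16 rad))) or ((horizontal distance between front_eye_0 and rack_eye_2 below 0.006 m and horizontal distance between front_half_0 and rack_seat_2 below 0.005 m and z of front_half_0 in the frame of mould_rack below 0.0135 m and angle between front_half_0's own z axis and vertical below 0.1 rad) and ((horizontal distance between hinge_pin_0 and rack_eye_2 below 0.007 m and z of hinge_pin_0 in the frame of mould_rack below 0.021 m and angle between hinge_pin_0's own z axis and vertical below 0.16 rad) or (horizontal distance between hinge_pin_1 and rack_eye_2 below 0.007 m and z of hinge_pin_1 in the frame of mould_rack below 0.021 m and angle between hinge_pin_1's own z axis and vertical below 0.16 rad) or (horizontal distance between hinge_pin_2 and rack_eye_2 below 0.007 m and z of hinge_pin_2 in the frame of mould_rack below 0.021 m and angle between hinge_pin_2's own z axis and vertical below 0.16 rad)))) and (((horizontal distance between front_eye_1 and rack_eye_0 below 0.006 m and horizontal distance between front_half_1 and rack_seat_0 below 0.005 m and z of front_half_1 in the frame of mould_rack below 0.0135 m and angle between front_half_1's own z axis and vertical below 0.1 rad) and ((horizontal distance between hinge_pin_0 and rack_eye_0 below 0.007 m and z of hinge_pin_0 in the frame of mould_rack below 0.021 m and angle between hinge_pin_0's own z axis and vertical below 0.16 rad) or (horizontal distance between hinge_pin_1 and rack_eye_0 below 0.007 m and z of hinge_pin_1 in the frame of mould_rack below 0.021 m and angle between hinge_pin_1's own z axis and vertical below 0.16 rad) or (horizontal distance between hinge_pin_2 and rack_eye_0 below 0.007 m and z of hinge_pin_2 in the frame of mould_rack below 0.021 m and angle between hinge_pin_2's own z axis and vertical below 0.16 rad))) or ((horizontal distance between front_eye_1 and rack_eye_1 below 0.006 m and horizontal distance between front_half_1 and rack_seat_1 below 0.005 m and z of front_half_1 in the frame of mould_rack below 0.0135 m and angle between front_half_1's own z axis and vertical below 0.1 rad) and ((horizontal distance between hinge_pin_0 and rack_eye_1 below 0.007 m and z of hinge_pin_0 in the frame of mould_rack below 0.021 m and angle between hinge_pin_0's own z axis and vertical below 0.16 rad) or (horizontal distance between hinge_pin_1 and rack_eye_1 below 0.007 m and z of hinge_pin_1 in the frame of mould_rack below 0.021 m and angle between hinge_pin_1's own z axis and vertical below 0.16 rad) or (horizontal distance between hinge_pin_2 and rack_eye_1 below 0.007 m and z of hinge_pin_2 in the frame of mould_rack below 0.021 m and angle between hinge_pin_2's own z axis and vertical below 0.16 rad))) or ((horizontal distance between front_eye_1 and rack_eye_2 below 0.006 m and horizontal distance between front_half_1 and rack_seat_2 below 0.005 m and z of front_half_1 in the frame of mould_rack below 0.0135 m and angle between front_half_1's own z axis and vertical below 0.1 rad) and ((horizontal distance between hinge_pin_0 and rack_eye_2 below 0.007 m and z of hinge_pin_0 in the frame of mould_rack below 0.021 m and angle between hinge_pin_0's own z axis and vertical below 0.16 rad) or (horizontal distance between hinge_pin_1 and rack_eye_2 below 0.007 m and z of hinge_pin_1 in the frame of mould_rack below 0.021 m and angle between hinge_pin_1's own z axis and vertical below 0.16 rad) or (horizontal distance between hinge_pin_2 and rack_eye_2 below 0.007 m and z of hinge_pin_2 in the frame of mould_rack below 0.021 m and angle between hinge_pin_2's own z axis and vertical below 0.16 rad)))) and (((horizontal distance between front_eye_2 and rack_eye_0 below 0.006 m and horizontal distance between front_half_2 and rack_seat_0 below 0.005 m and z of front_half_2 in the frame of mould_rack below 0.0135 m and angle between front_half_2's own z axis and vertical below 0.1 rad) and ((horizontal distance between hinge_pin_0 and rack_eye_0 below 0.007 m and z of hinge_pin_0 in the frame of mould_rack below 0.021 m and angle between hinge_pin_0's own z axis and vertical below 0.16 rad) or (horizontal distance between hinge_pin_1 and rack_eye_0 below 0.007 m and z of hinge_pin_1 in the frame of mould_rack below 0.021 m and angle between hinge_pin_1's own z axis and vertical below 0.16 rad) or (horizontal distance between hinge_pin_2 and rack_eye_0 below 0.007 m and z of hinge_pin_2 in the frame of mould_rack below 0.021 m and angle between hinge_pin_2's own z axis and vertical below 0.16 rad))) or ((horizontal distance between front_eye_2 and rack_eye_1 below 0.006 m and horizontal distance between front_half_2 and rack_seat_1 below 0.005 m and z of front_half_2 in the frame of mould_rack below 0.0135 m and angle between front_half_2's own z axis and vertical below 0.1 rad) and ((horizontal distance between hinge_pin_0 and rack_eye_1 below 0.007 m and z of hinge_pin_0 in the frame of mould_rack below 0.021 m and angle between hinge_pin_0's own z axis and vertical below 0.16 rad) or (horizontal distance between hinge_pin_1 and rack_eye_1 below 0.007 m and z of hinge_pin_1 in the frame of mould_rack below 0.021 m and angle between hinge_pin_1's own z axis and vertical below 0.16 rad) or (horizontal distance between hinge_pin_2 and rack_eye_1 below 0.007 m and z of hinge_pin_2 in the frame of mould_rack below 0.021 m and angle between hinge_pin_2's own z axis and vertical below 0.16 rad))) or ((horizontal distance between front_eye_2 and rack_eye_2 below 0.006 m and horizontal distance between front_half_2 and rack_seat_2 below 0.005 m and z of front_half_2 in the frame of mould_rack below 0.0135 m and angle between front_half_2's own z axis and vertical below 0.1 rad) and ((horizontal distance between hinge_pin_0 and rack_eye_2 below 0.007 m and z of hinge_pin_0 in the frame of mould_rack below 0.021 m and angle between hinge_pin_0's own z axis and vertical below 0.16 rad) or (horizontal distance between hinge_pin_1 and rack_eye_2 below 0.007 m and z of hinge_pin_1 in the frame of mould_rack below 0.021 m and angle between hinge_pin_1's own z axis and vertical below 0.16 rad) or (horizontal distance between hinge_pin_2 and rack_eye_2 below 0.007 m and z of hinge_pin_2 in the frame of mould_rack below 0.021 m and angle between hinge_pin_2's own z axis and vertical below 0.16 rad))))), for 0.2 s.
At the end, for the whole second after the job is handed in: Every front half present is upright and home in a station (5 mm sideways at its foot, 6 mm at its knuckle, 3.5 mm in height), with an upright pin through both knuckles, head within 4 mm of the knuckle; the keeper bar lies along the row to 0.09 rad (5 degrees); the front halves are at rest (all of step 2 and value of joint keeper between -0.09 and 0.09 rad and linear speed of each of front_half_0, front_half_1, front_half_2 below 0.03 m/s); the robot touches nothing.
It fails at once if the wick spool is moved by more than 3 cm or tipped (distance of wick_spool from where it was at the start of the episode above 0.03 m or angle between wick_spool's own z axis and vertical above 0.4 rad).
It fails at once if the candle orange is moved by more than 3 cm or tipped (distance of candle_orange from where it was at the start of the episode above 0.03 m or angle between candle_orange's own z axis and vertical above 0.4 rad).
Of front_half_0, front_half_1, front_half_2 only 2 to 3 are there at a start; the rules pass over those that are not, and their reading is None.
At some moment in a run one of pin_block may be knocked a few centimetres aside while the robot is not near it.
It also fails if it takes over 210 s, if anything falls off the work surface, if the arm or the gripper's body presses on something with over 40 N, if the wrist force passes 120 N, or if a joint passes its speed limit or range.

## Robot

A 7-joint arm with a two-finger parallel gripper is mounted at the origin on a cart in front of the work surface, level with it; the furniture and walls round the work are solid. World frame = base frame: x ahead of the robot, y to its left, z up, the work surface at z = 0. Lengths are in mm, angles in rad, forces in N, time in s.
With the tool pointing down it reaches from about 400 to 900 mm from the base axis. Payload 5.6 kg.
Tool frame: the origin (TCP) lies midway between the tips of the shut fingers; the grasp point (between the pads) lies 19 mm behind it; x points along the fingers, y is the direction in which the jaws open and shut, and the axes are right-handed (so a half turn about x gives the same grasp; the last joint's range is limited). The gripper opens to 92 mm and grips with 3 to 60 N. Pads are 20 mm wide; open, the fingers measure 128 mm over their backs; the gripper's body (75 mm by 189 mm) begins 69 mm behind the grasp point.
Start: joints at [1.069, 0.468, -0.012, 1.603, 0.006, 1.071, -0.056], TCP at [287.829, -582.807, 214.592] pointing down, gripper open.
Joint ranges: [-2.53, 2.53], [-0.31, 2.02], [-1.57, 1.55], [0.28, 2.44], [-1.29, 4.43], [0.15, 1.84], [-2.92, 2.92]. Speed limits (rad/s): [2.57, 2.57, 3.14, 3.14, 3.14, 3.14, 3.14].

## Interface

Orientations are given as a rotation vector (axis times angle).
In Python, from cell import robot, grip, kin, viewer gives the robot as it stands. Calls block until the motion is done:
- robot.movep(position, orientation): joint-space move of the TCP to a pose.
- robot.servo_line(position, feed=150, rotation=None): straight line of the TCP; rotation=None keeps the orientation; feed is the mean speed in mm/s.
- robot.goto_joints(angles): joint-space move.
- grip(opening, newtons=None): opening from 0.0 (shut) to 1.0 (fully open); newtons is the grip in N (None keeps the last); returns when the fingers have stopped.
- robot.hold(seconds).
- kin.ik(position, orientation): joint angles nearest the present ones, or None.
- robot.observe(): the state.
- viewer.read_camera(name): name is "side" or "top"; returns the picture (480x640x3 uint8, red, green, blue); there is no depth.
- viewer.camera_info(name): a dict with "camera_matrix" (3x3 intrinsics, pixels), "k1" (the pictures are not rectified: a ray, as slopes to the right and down, at radius r is drawn at 1 + k1 r^2 times it, then the intrinsics apply), "R" (3x3) and "t" (3): a world point X has camera coordinates R X + t. Camera axes: x right, y down, z forward; pixel columns grow to the right and rows downward; lengths in mm; the calibration is good to about 2 mm. A picture is of the moment at which its call begins. camera_info takes no time and is no camera call.
A pose or a line that the arm cannot do raises robot.IKError and nothing moves.
- robot.job_done(): hands the job in, once; it reports no verdict.
Trained networks look in the newest picture that a camera, given by its name, has taken for a name from the list of things; names that differ only in an ending like _2 or _b are one class to them, and where a whole thing is asked for, a point or a joint stands for the part that bears it (a point fixed in the world has none). Each returns a list of dicts, best first, with "confidence" (0 to 1); they miss things now and then, are a little off and sometimes report something else, mostly with a low value. They report only what shows in the picture. A call takes as long as a camera call.
- viewer.silhouettes(name, camera): "mask" (480x640 bool, what is visible of it).
- viewer.pinpoint(name, camera): "at" ([x, y, z] in mm, in the coordinates of the camera as it stood for that picture, good to about 4 mm: a listed point, or the origin of a listed thing).
The state is a dict: "t": time; "joints": joint angles; "joint_velocities": joint speeds; "joint_torque": joint torques, N m; "tcp_pos": TCP position; "tcp_rot": TCP orientation; "contact_force": force on the tool from outside, world axes, zero at the start; "wrist_torque": the same for the moment, N m; "grip_width": opening from 0.0 (shut) to 1.0 (fully open).
Only numpy, scipy, OpenCV 4.12 (cv2) and the standard library are available. Lean on these libraries where they do the work, as an engineer would, in place of code of your own. Each camera call takes 0.05 s, during which the arm holds its last target.

## Working session

There is one attempt and no reset: what is moved stays moved. The work goes in short steps, each a Python script; the robot and the scene stay as the last script left them, time stands still between calls to the robot, and variables do not carry over. Pictures are saved under pics/ and viewed, and the job is handed in when it is done.

```bash
mkdir -p pics; ls; python3 - <<'E'
from cell import robot, grip, kin, viewer
import cv2
print(robot.observe())
for n in ("side","top"):
    im=viewer.read_camera(n); cv2.imwrite(f"pics/{n}0.png",im[:,:,::-1]); print(n,viewer.camera_info(n))
    for k in ["mould_rack","keeper_knob","rack_seat_0","rack_eye_0","front_half_0","front_eye_0","pin_block","hinge_pin_0","wick_spool","candle_orange"]:
        ci=viewer.camera_info(n)
        for d in viewer.pinpoint(k,n):
            print(n,k,d.get('confidence'),(ci['R'].T@(d['at']-ci['t'])).round(1))
E
```

```text
pics
{'t': 0.0, 'joints': array([ 1.06895816,  0.46836826, -0.01162462,  1.6036019 ,  0.00601358,
        1.07141582, -0.05627441]), 'joint_velocities': array([-0.00016984, -0.00124724,  0.00028885,  0.00012569,  0.00135541,
        0.00171289, -0.00077964]), 'joint_torque': array([-4.59461389e-04, -5.20575249e+01, -1.23754810e-02, -2.43753469e+01,
       -5.66627062e-02,  1.70567381e-02,  1.56269984e-04]), 'tcp_pos': array([ 287.57817225, -582.27611301,  213.65514881]), 'tcp_rot': array([ 1.96653572,  0.46105294, -1.96758818]), 'contact_force': array([-0.16366681,  0.15651594, -0.28760807]), 'wrist_torque': array([-0.01166244, -0.01884983,  0.00091105]), 'grip_width': 0.9976259426226453}
side {'camera_matrix': array([[475.11019801,   0.        , 318.78577478],
       [  0.        , 475.11019801, 241.1201539 ],
       [  0.        ,   0.        ,   1.        ]]), 'k1': -0.06428908830337329, 'R': array([[ 0.98973274, -0.1405108 ,  0.02618824],
       [-0.05013279, -0.51285492, -0.85701023],
       [ 0.13384996,  0.84689819, -0.51463351]]), 't': array([-533.45122422,  180.4063829 ,  80
[... 1657 characters left out ...]
top rack_eye_0 0.21 [539.6  71.6 116.9]
top front_half_0 0.83 [447.4 312.9  -0.8]
top front_half_0 0.71 [533.8 344.9   3.8]
top front_half_0 0.65 [601.1 290.7   1.4]
top front_half_0 0.61 [538.2  69.8 117.4]
top front_eye_0 0.84 [624.8 320.5  51.2]
top front_eye_0 0.79 [548.7 384.   48.5]
top front_eye_0 0.64 [460.  352.2  49.4]
top pin_block 0.89 [441.1  36.3   2. ]
top pin_block 0.67 [443.   35.5   9. ]
top hinge_pin_0 0.51 [439.5  79.2   8.1]
top hinge_pin_0 0.47 [445.9  -7.    8.8]
top hinge_pin_0 0.43 [441.   34.5   7.6]
top hinge_pin_0 0.18 [461.6 349.4  50.9]
top wick_spool 0.75 [ 591.7 -166.6    0.7]
top candle_orange 0.7 [693.2 419.6  -2.2]
top candle_orange 0.66 [440.7  79.4   6.7]
```

View images.

View pics/side0.png

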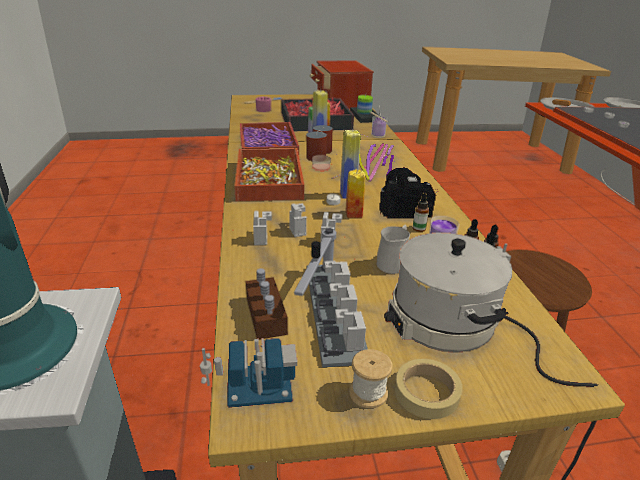

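View pics/top0.png

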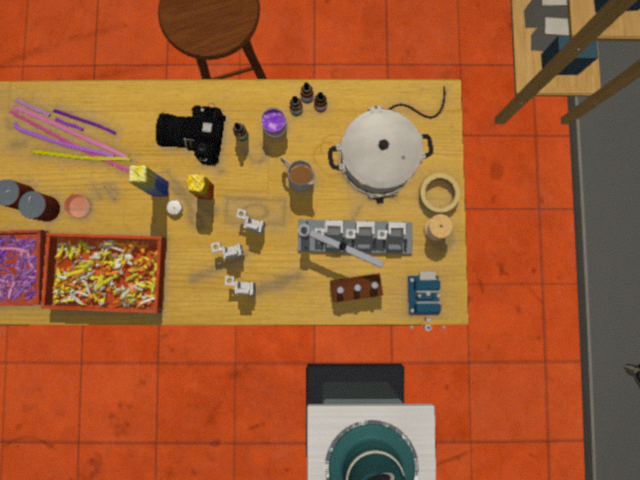

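```bash
cat > h.py <<'E'
from cell import robot, grip, kin, viewer
import numpy as np, cv2, pickle
def w(cam,at):
    ci=viewer.camera_info(cam); return ci['R'].T@(np.asarray(at)-ci['t'])
def proj(cam,X):
    ci=viewer.camera_info(cam); X=np.atleast_2d(X); c=X@ci['R'].T+ci['t']; s=c[:,:2]/c[:,2:]
    s=s*(1+ci['k1']*(s**2).sum(1,keepdims=True)); K=ci['camera_matrix']
    return s@K[:2,:2].T+K[:2,2]
def sample(names,n,cams=("side","top"),minc=0.3):
    out=[]
    for i in range(n):
        for c in cams:
            viewer.read_camera(c)
            for k in names:
                for d in viewer.pinpoint(k,c):
                    if d['confidence']>minc: out.append((k,c,d['confidence'],w(c,d['at'])))
    return out
def clus(S,rad=20):
    # group by name and proximity
    res=[]
    for k in dict.fromkeys(s[0] for s in S):
        P=[s for s in S if s[0]==k]
        while P:
            g=[s for s in P if np.linalg.norm(s[3]-P[0][3])<rad]; P=[s for s in P if not any(s is q for q in g)]
            r=[k,len(g)]
            for c in ("side","top"):
                a=np.array([s[3] for s in g if s[1]==c])
                r.append((len(a),np.median(a,0).round(1),a.std(0).round(1)) if len(a) else None)
            r.append(np.median([s[3] for s in g],0).round(1)); res.append(r)
    return res
E
python3 - <<'E'
from h import *
S=sample(["mould_rack","keeper_knob","rack_seat_0","rack_eye_0","front_half_0","front_eye_0","hinge_pin_0"],7)
pickle.dump(S,open('S0.pkl','wb'))
for r in clus(S): 
    if r[1]>2: print(*r)
for n in("side","top"):
    im=viewer.read_camera(n); cv2.imwrite(f"pics/{n}1.png",im[:,:,::-1])
    a={"side":(215,190,375,370),"top":(200,200,420,310)}[n]
    cr=im[a[1]:a[3],a[0]:a[2],::-1]; s=min(800/cr.shape[1],600/cr.shape[0]); cv2.imwrite(f"pics/{n}1c.png",cv2.resize(cr,None,fx=s,fy=s,interpolation=cv2.INTER_CUBIC))
print(robot.observe()['t'])
E
```

```text
mould_rack 15 (8, array([579.7,  16.3,  -1.3]), array([6.2, 1.1, 3.9])) (7, array([5.779e+02, 1.470e+01, 1.000e-01]), array([1.1, 1.6, 1.7])) [578.6  15.6  -0.7]
keeper_knob 14 (7, array([543.2,  72.4, 115.6]), array([0.9, 1. , 0.7])) (7, array([537. ,  70.5, 117.3]), array([1.5, 1.6, 1. ])) [540.9  72.3 116.5]
rack_seat_0 13 (6, array([560.6,  14.4,   8.7]), array([1. , 2. , 1.8])) (7, array([559.2,  15.7,  13.7]), array([1.1, 0.5, 2.2])) [560.3  15.4   9.8]
rack_seat_0 14 (7, array([556.7, -61.7,   8.2]), array([1.4, 1. , 1.6])) (7, array([558. , -63.5,  11.6]), array([0.9, 1.8, 1.6])) [557.1 -62.3  10.3]
rack_seat_0 14 (7, array([562.6,  93.4,   9.9]), array([1.3, 1.3, 0.9])) (7, array([562. ,  90.7,  12.3]), array([1.2, 1.5, 1.8])) [562.   92.2  10.4]
rack_eye_0 14 (7, array([575.2, -25.4,  42.8]), array([0.8, 1.2, 1. ])) (7, array([574. , -28.2,  48.1]), array([0.6, 1.2, 1.2])) [574.3 -27.   45.5]
rack_eye_0 13 (6, array([576.5,  52.4,  43.9]), array([1.3, 1.9, 1.1])) (7, array([576. ,  51.2,  42.6]), array([1.5, 0.9, 0.8])) [576.4  51.6  43. ]
rack_eye_0 13 (7, array([579.1, 13
[... 805 characters left out ...]
[1.2, 1. , 0.7])) (6, array([546.4, 382.1,  51.2]), array([1.7, 1.2, 1.6])) [546.7 382.1  51.8]
front_eye_0 14 (7, array([625.8, 324. ,  52.8]), array([1.6, 1.8, 0.7])) (7, array([625.8, 320.4,  49. ]), array([1.3, 1. , 1.4])) [625.8 321.5  51.7]
front_eye_0 3 (1, array([562.2,  12.5,   6.7]), array([0., 0., 0.])) (2, array([5.774e+02, 1.390e+01, 5.000e-01]), array([1.5, 1.8, 1.1])) [575.9  12.5   1.5]
hinge_pin_0 7 None (7, array([446.7,  -7.7,  11.3]), array([1.5, 1.6, 1.6])) [446.7  -7.7  11.3]
hinge_pin_0 7 None (7, array([439.4,  78.4,   8.8]), array([1.4, 0.9, 1.4])) [439.4  78.4   8.8]
hinge_pin_0 7 None (7, array([443.7,  35. ,   7.8]), array([1.3, 1.6, 1.4])) [443.7  35.    7.8]
6.8
```

View pics/side1c.png

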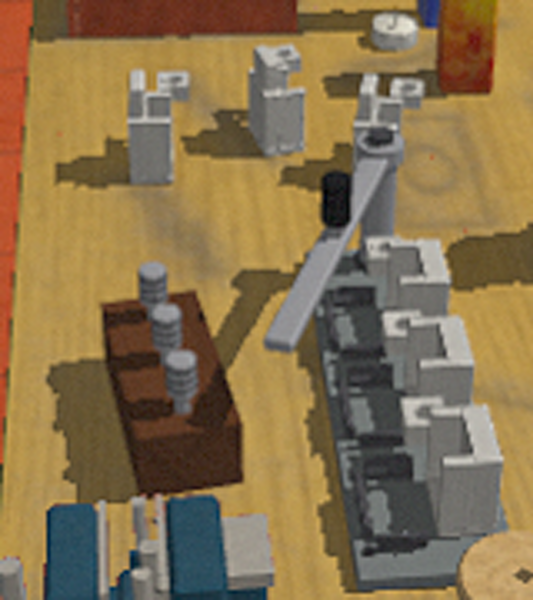

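View pics/top1c.png

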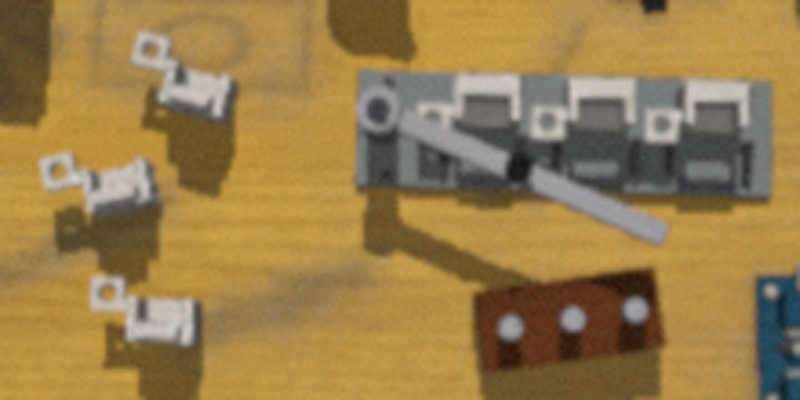

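```bash
cat >> h.py <<'E'
from scipy.optimize import least_squares
def Rz(a): c,s=np.cos(a),np.sin(a); return np.array([[c,-s],[s,c]])
def fit(loc,obs,x0):
    loc=np.array(loc)[:,:2];obs=np.array(obs)[:,:2]
    f=lambda p:((p[:2]+loc@Rz(p[2]).T)-obs).ravel()
    return least_squares(f,x0,loss='soft_l1',f_scale=2.).x
def rackfit(S,r0=(576,15,-.03)):
    L=[];O=[]
    for k,c,cf,x in S:
        for i in range(3):
            for nm,off in(("rack_seat_0",(-16.5,0)),("rack_eye_0",(0,36))):
                if k!=nm: continue
                l=np.array([off[0],off[1]+78*(i-1)]); p=Rz(r0[2])@l+r0[:2]
                if np.hypot(*(x[:2]-p))<15 and x[2]<60: L.append(l);O.append(x)
    return fit(L,O,r0)
def halffit(S,p0,yaw=0):
    L=[];O=[]
    for k,c,cf,x in S:
        for nm,off in(("front_half_0",(0,0)),("front_eye_0",(16.5,36))):
            if k==nm and np.hypot(*(x[:2]-(Rz(yaw)@off+p0)))<18: L.append(off);O.append(x)
    return fit(L,O,(*p0,yaw))
def box(x0,x1,y0,y1,z0,z1): return np.array([[x,y,z] for x in(x0,x1) for y in(y0,y1) for z in(z0,z1)],float)
EDG=[(a,b) for a in range(8) for b in range(a+1,8) if bin(a^b).count('1')==1]
HALF=[box(-15,15,-22,22,0,50),box(-13,-3,-15,15,50,72),box(5.5,27.5,25,47,40,52)]
RACK=[b for i in(-1,0,1) for b in(box(0,30,78*i-22,78*i+22,10,60),box(-11,11,78*i+25,78*i+47,32,46))]
def draw(im,cam,boxes,pose,z=0,col=(0,255,0),a=(0,0,640,480),s=4):
    for b in boxes:
        X=b.copy();X[:,:2]=X[:,:2]@Rz(pose[2]).T+pose[:2];X[:,2]+=z
        p=((proj(cam,X)-a[:2]+.5)*s).round().astype(int)
        for i,j in EDG: cv2.line(im,tuple(map(int,p[i])),tuple(map(int,p[j])),col,1)
def crop(im,a,s=None):
    cr=np.ascontiguousarray(im[a[1]:a[3],a[0]:a[2],::-1]); s=s or min(800/cr.shape[1],600/cr.shape[0])
    return cv2.resize(cr,None,fx=s,fy=s,interpolation=cv2.INTER_CUBIC),s
E
python3 - <<'E'
from h import *
S=pickle.load(open('S0.pkl','rb'))
r=rackfit(S);print(r)
for c in("side","top"): print(c,rackfit([s for s in S if s[1]==c]))
H=[halffit(S,p,y) for p,y in(((446,314),.07),((535,346),.1),((602,293),-.25))]
for h in H:print(h)
for p,y in(((446,314),.07),((535,346),.1),((602,293),-.25)): print([halffit([s for s in S if s[1]==c],p,y).round(2) for c in("side","top")])
pickle.dump((r,H),open('pose.pkl','wb'))
for n in("side","top"):
    im=cv2.imread(f'pics/{n}1.png')[:,:,::-1]
    for q,a in enumerate({"side":[(240,190,355,250),(300,240,380,370)],"top":[(205,200,275,305),(290,210,420,265)]}[n]):
        cr,s=crop(im,a)
        draw(cr,n,RACK,r,0,(0,0,255),a,s)
        for h in H: draw(cr,n,HALF,h,0,(0,255,0),a,s)
        cv2.imwrite(f'pics/ov_{n}{q}.png',cr)
E
```

```text
[ 5.76068044e+02  1.50262321e+01 -3.28963184e-02]
side [ 5.76099638e+02  1.56842234e+01 -2.79488258e-02]
top [ 5.76093673e+02  1.43722242e+01 -3.91460507e-02]
[4.46154611e+02 3.13070940e+02 8.31143953e-02]
[5.34487907e+02 3.45412907e+02 1.18693661e-01]
[ 6.01096872e+02  2.92072115e+02 -2.54908628e-01]
[array([ 4.4382e+02,  3.1342e+02, -1.0000e-02]), array([4.4820e+02, 3.1312e+02, 1.6000e-01])]
[array([5.3510e+02, 3.4566e+02, 1.2000e-01]), array([5.3362e+02, 3.4520e+02, 1.1000e-01])]
[array([ 6.0091e+02,  2.9376e+02, -2.6000e-01]), array([ 6.0112e+02,  2.9066e+02, -2.5000e-01])]
```

View pics/ov_side0.png

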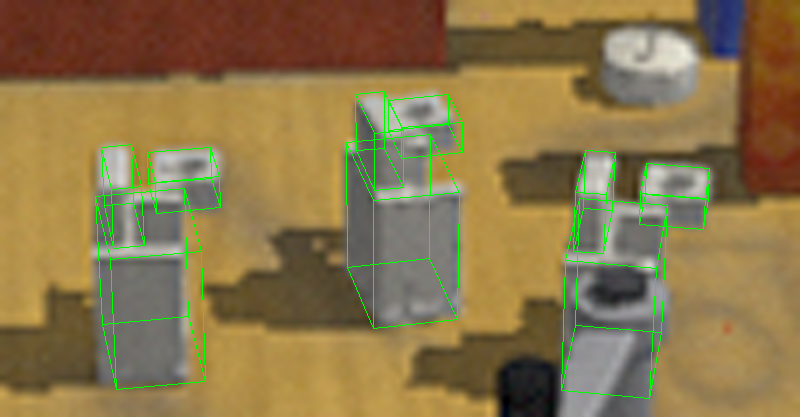

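View pics/ov_side1.png

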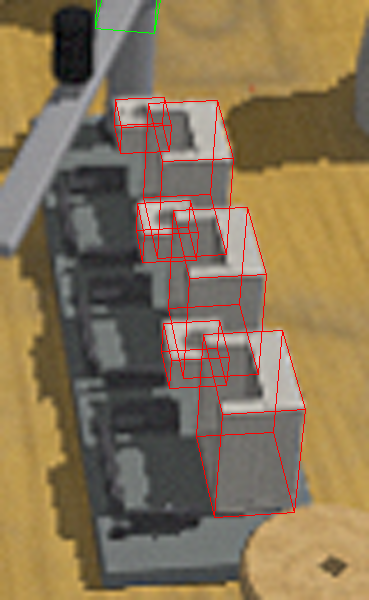

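View pics/ov_top0.png

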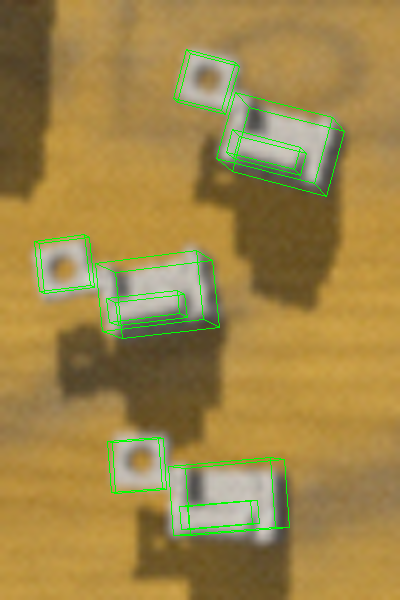

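View pics/ov_top1.png

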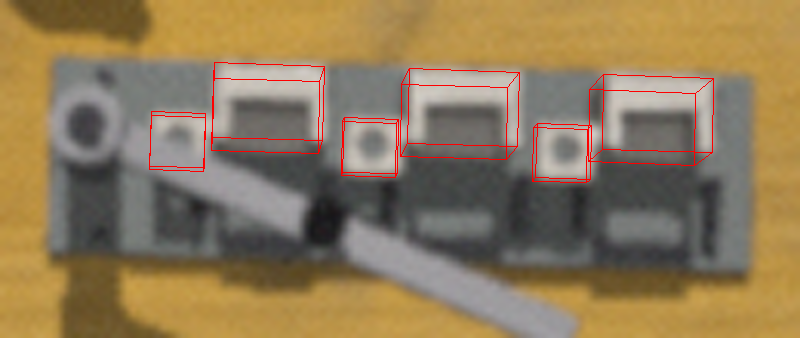

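```bash
cat >> h.py <<'E'
from scipy.spatial.transform import Rotation
def dn(a):
    # tool x down, jaws (tool y) along world angle a
    c,s=np.cos(a),np.sin(a)
    return Rotation.from_matrix(np.array([[0,c,s],[0,s,-c],[-1,0,0]])).as_rotvec()
def yawof():
    y=Rotation.from_rotvec(robot.observe()['tcp_rot']).as_matrix()[:,1]; return np.arctan2(y[1],y[0])
def best(p,a):
    # of the two half-turns choose by joint margin
    r=[]
    for k in(0,np.pi):
        q=kin.ik(list(p),dn(a+k))
        if q is not None: r.append((abs(np.asarray(q)-robot.observe()['joints']).max(),a+k,np.round(q,2)))
    return sorted(r,key=lambda t:t[0])
def st(m=''):
    o=robot.observe(); print(m,'t',round(o['t'],1),'tcp',o['tcp_pos'].round(1),'F',o['contact_force'].round(1),'g',round(o['grip_width']*92,1))
E
python3 - <<'E'
from h import *
print(yawof())
for nm,p,a in[('knob',(541,72,102),-.9),('knob2',(476,170,102),-.9)]+[(f'h',(x,y,52),b) for x,y,b in((438,313,0),(526,345,.12),(593,294,-.25),(551,-63,-.03),(551,15,-.03),(551,93,-.03))]+[('pin',(x,y,60),b) for x,y in((446,-8),(439,78),(576,-27),(580,130)) for b in(0,1.57)]:
    for z in(0,170): print(nm,p,z,[(round(t[1],2),t[2]) for t in best((p[0],p[1],p[2]+z),a)])
E
```

```text
-1.1120401959976385
knob (541, 72, 102) 0 [(-0.9, array([ 0.16,  0.49, -0.44,  1.93,  0.29,  0.79, -1.34])), (2.24, array([ 0.7 ,  0.95, -1.33,  1.89,  1.01,  1.19,  1.24]))]
knob (541, 72, 102) 170 [(-0.9, array([ 0.29,  0.3 , -0.58,  1.77,  0.18,  1.13, -1.25])), (2.24, array([ 0.74,  0.59, -1.31,  1.74,  0.6 ,  1.28,  1.54]))]
knob2 (476, 170, 102) 0 [(2.24, array([ 0.43,  0.69, -1.11,  1.99,  0.77,  0.96,  1.17])), (-0.9, array([ 0.22,  0.52, -0.78,  2.  ,  0.51,  0.82, -1.75]))]
knob2 (476, 170, 102) 170 [(2.24, array([ 0.6 ,  0.48, -1.3 ,  1.83,  0.49,  1.21,  1.39])), (-0.9, array([ 0.34,  0.28, -0.88,  1.84,  0.24,  1.13, -1.52]))]
h (438, 313, 52) 0 [(0, array([-0.02,  0.71, -0.86,  1.95,  0.73,  0.83, -1.29])), (3.14, array([ 0.22,  1.07, -1.33,  1.93,  1.15,  1.2 ,  1.56]))]
h (438, 313, 52) 170 [(0, array([ 0.07,  0.45, -0.95,  1.82,  0.41,  1.08, -1.04])), (3.14, array([ 0.25,  0.66, -1.31,  1.82,  0.68,  1.22,  1.87]))]
h (526, 345, 52) 0 [(0.12, array([ 0.  ,  0.88, -0.94,  1.72,  0.83,  1.  , -1.13])), (3.26, array([ 0.16,  1.17, -1.34,  1.71,  1.19,  1.3 ,  1.81]))]

[... 3129 characters left out ...]
33,  1.09,  1.29])), (4.71, array([ 0.22,  0.35, -0.29,  1.76,  0.11,  1.05, -1.68]))]
pin (580, 130, 60) 0 [(0, array([ 0.13,  0.65, -0.55,  1.82,  0.45,  0.8 , -0.65])), (3.14, array([ 0.56,  1.11, -1.34,  1.79,  1.16,  1.26,  2.03]))]
pin (580, 130, 60) 170 [(0, array([ 0.24,  0.45, -0.68,  1.69,  0.31,  1.1 , -0.54])), (3.14, array([ 0.58,  0.77, -1.32,  1.68,  0.77,  1.32,  2.25]))]
pin (580, 130, 60) 0 [(1.57, array([ 0.31,  0.75, -0.81,  1.81,  0.69,  0.89,  0.75])), (4.71, array([-0.02,  0.6 , -0.34,  1.83,  0.28,  0.76, -2.08]))]
pin (580, 130, 60) 170 [(1.57, array([ 0.34,  0.51, -0.84,  1.69,  0.41,  1.13,  0.96])), (4.71, array([ 0.13,  0.42, -0.54,  1.7 ,  0.24,  1.09, -2.05]))]
```

```bash
cat >> h.py <<'E'
def rackpose(): return pickle.load(open('pose.pkl','rb'))[0]
def rw(x,y):
    r=rackpose(); return r[:2]+Rz(r[2])@np.array([x,y])
def knob(th,rad=100): return rw(-rad*np.sin(th),150-rad*np.cos(th))
E
python3 - <<'E'
from h import *
r,H=pickle.load(open('pose.pkl','rb')); r[2]=-0.032; r[1]=15.0; pickle.dump((r,H),open('pose.pkl','wb'))
print(knob(.375))
grip(0.55)
a=-.9
robot.movep([400,-250,260],dn(a)); robot.movep([540,72,190],dn(a))
k=knob(.375); robot.servo_line([k[0],k[1],103],feed=100); st()
grip(0.0,15); st('grip')
for th in np.linspace(.45,1.5,8):
    k=knob(th); robot.servo_line([k[0],k[1],103],feed=80)
st('arc'); robot.hold(.2); grip(0.5); robot.servo_line([k[0],k[1],200],feed=150); st()
for n in("side","top"):
    im=viewer.read_camera(n); cv2.imwrite(f"pics/{n}2.png",im[:,:,::-1])
E
```

```text
[541.28160684  73.09195436]
 t 11.2 tcp [541.8  73.2 103.6] F [-0.5  0.8 -0.4] g 50.7
grip t 11.8 tcp [541.4  73.3 103.2] F [-0.7  0.7  1.1] g 17.4
arc t 14.4 tcp [481.  161.6 102.9] F [-0.2 -0.2 -4.8] g 17.4
 t 16.0 tcp [480.4 160.7 199.3] F [-0.3 -0.4  0. ] g 46.0
```

View pics/side2.png

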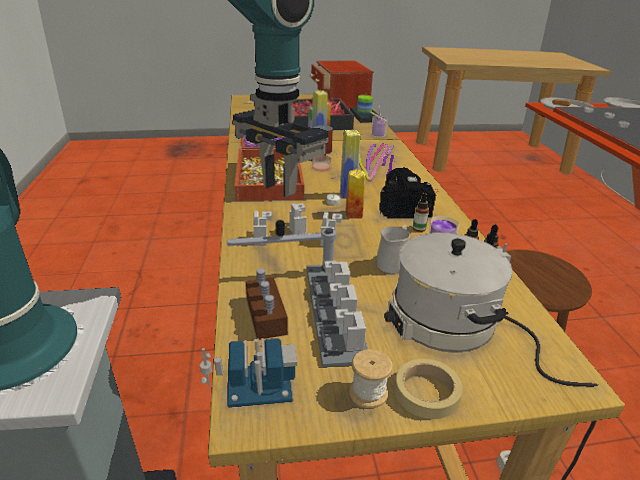

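View pics/top2.png

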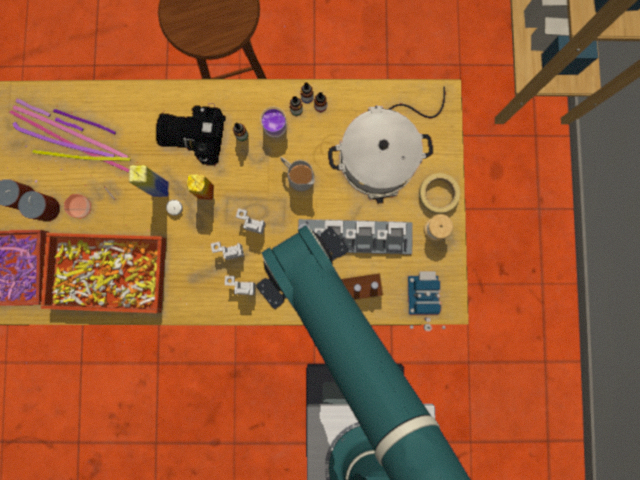

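```bash
cat >> h.py <<'E'
def pick_half(i):
    h=pickle.load(open('pose.pkl','rb'))[1][i]
    f=h[:2]+Rz(h[2])@np.array([-8,0]); a=h[2]
    grip(0.5); robot.movep([f[0],f[1],170],dn(a)); robot.servo_line([f[0],f[1],53.5],feed=110); st('at fin')
    grip(0.0,30); st('grip'); robot.servo_line([f[0],f[1],240],feed=150); st('lift')
def hover(s,z,dy=0,dx=0,da=0):
    r=rackpose(); f=rw(-24.5+dx,78*(s-1)+dy); return [f[0],f[1],z],dn(r[2]+da)
E
python3 - <<'E'
from h import *
pickle.dump((rackpose(),[np.array([446,313.1,0.05]),*pickle.load(open('pose.pkl','rb'))[1][1:]]),open('pose.pkl','wb'))
pick_half(0)
p,o=hover(0,240); robot.movep(p,o); robot.servo_line(hover(0,110)[0],feed=120); st('hover')
S=sample(["front_half_0","front_eye_0","rack_seat_0","rack_eye_0"],5)
for r in clus(S):
    if r[1]>2: print(*r)
im=viewer.read_camera("side"); a=(260,190,420,390); c,_=crop(im,a); cv2.imwrite("pics/s3.png",c)
im=viewer.read_camera("top"); a=(200,180,460,320); c,_=crop(im,a); cv2.imwrite("pics/t3.png",c)
E
```

```text
at fin t 18.2 tcp [438.5 313.1  54.2] F [-0.   0.3  0.7] g 46.0
grip t 18.8 tcp [437.9 312.6  53.5] F [-0.1 -0.1  1. ] g 10.0
lift t 20.2 tcp [437.6 312.3 239.1] F [ 0.4  0.3 -1.5] g 9.8
hover t 22.9 tcp [549.7 -62.1 110.7] F [ 0.   0.6 -1.7] g 9.7
front_half_0 9 (4, array([556.5, -60.4,  54.8]), array([0.4, 1.1, 1.2])) (5, array([561.9, -65.2,  56.3]), array([1.7, 1.8, 1.4])) [559.6 -61.4  55.4]
front_half_0 10 (5, array([5.379e+02, 3.477e+02, 5.000e-01]), array([1.7, 1.5, 1.2])) (5, array([533.7, 344.1,   3.8]), array([1.9, 1.6, 1.2])) [535.7 345.6   1.9]
front_half_0 5 None (5, array([602.4, 292.2,   1.3]), array([0.6, 1.2, 0.8])) [602.4 292.2   1.3]
front_eye_0 9 (4, array([547. , 383.5,  51.5]), array([1.5, 1.7, 1.6])) (5, array([544.8, 381.8,  51.7]), array([1.1, 1.6, 1. ])) [545.3 382.9  51.7]
front_eye_0 10 (5, array([573.2, -27.3, 104.5]), array([0.9, 1.7, 1.4])) (5, array([571.2, -23.4, 105.7]), array([1.3, 1. , 1.1])) [571.7 -25.3 105.2]
front_eye_0 5 None (5, array([626.1, 320.3,  48.9]), array([0.9, 1.4, 1.4])) [626.1 320.3  48.9]
rack_seat_0 10 (5, array([561.2,  13.1, 
[... 161 characters left out ...]
rray([1.3, 1.1, 1.4])) (5, array([562.1,  88.8,  10.3]), array([1.3, 1.3, 1.3])) [561.8  91.1  10.2]
rack_seat_0 9 (5, array([557.4, -61.4,   6.4]), array([1.3, 1.4, 0.8])) (4, array([556.7, -64.2,  12.6]), array([0.6, 1.7, 0.6])) [557.3 -61.7   8. ]
rack_eye_0 10 (5, array([575.6, -24.4,  42. ]), array([1.7, 1.4, 0.2])) (5, array([572.6, -29.5,  47.2]), array([1.4, 1.6, 1.1])) [574.3 -25.6  44.6]
rack_eye_0 10 (5, array([577.8, 130.3,  47. ]), array([1.4, 0.9, 0.6])) (5, array([582.1, 127.1,  45.2]), array([1. , 1.4, 1.2])) [580.8 129.5  46.2]
rack_eye_0 10 (5, array([576.5,  50.7,  45.6]), array([1.4, 1.3, 0.5])) (5, array([577.5,  52.7,  44.8]), array([0.9, 1.4, 0.7])) [576.8  51.9  44.9]
```

View pics/s3.png

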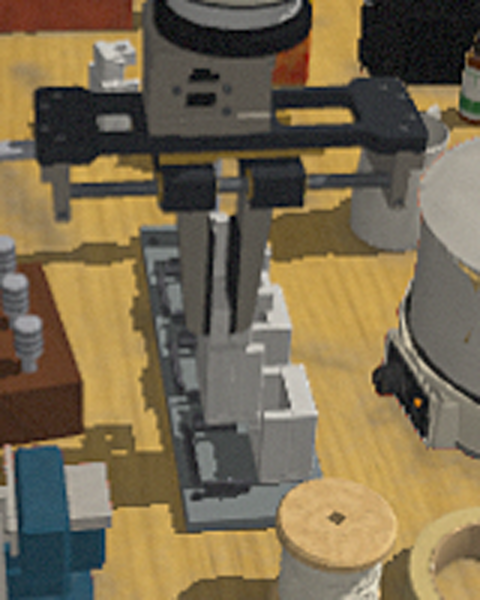

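View pics/t3.png

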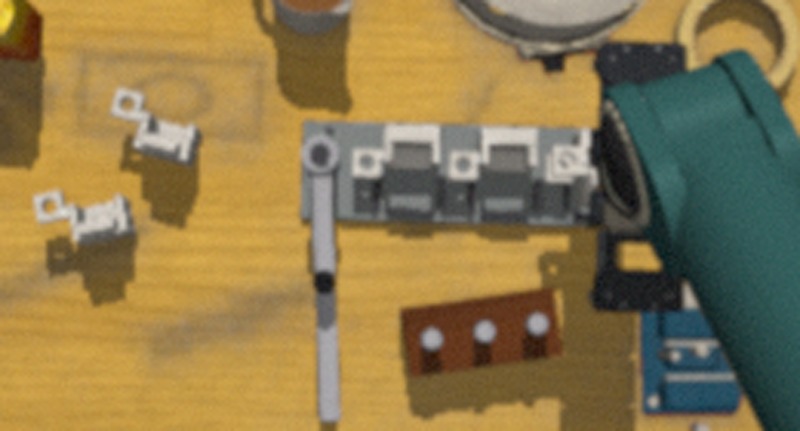

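```bash
cat >> h.py <<'E'
def heldpose():
    o=robot.observe();p=o['tcp_pos'];y=Rotation.from_rotvec(o['tcp_rot']).as_matrix()[:,1];a=np.arctan2(y[1],y[0])
    a=(a+np.pi/2)%np.pi-np.pi/2
    return np.array([*(p[:2]+Rz(a)@np.array([8,0])),a]),p[2]-53.5
def ovheld(name,a_s=(290,230,370,380),a_t=(330,200,420,265)):
    h,z=heldpose();print('held',h.round(2),z.round(1))
    for n,a in(("side",a_s),("top",a_t)):
        im=viewer.read_camera(n); cr,s=crop(im,a)
        draw(cr,n,RACK,rackpose(),0,(0,0,255),a,s); draw(cr,n,HALF,h,z,(0,255,0),a,s)
        cv2.imwrite(f"pics/{name}_{n}.png",cr)
E
python3 - <<'E'
from h import *
ovheld('o4')
E
```

```text
held [ 5.5707e+02 -6.2450e+01 -3.0000e-02] 56.5
```

View pics/o4_side.png

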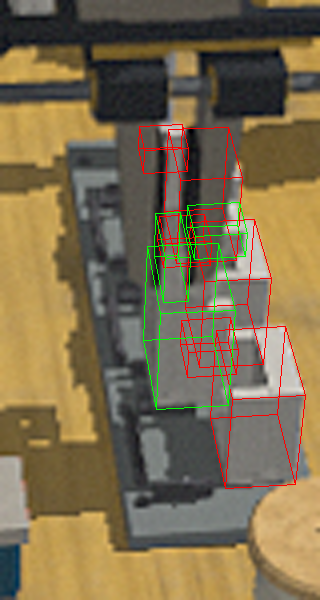

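View pics/o4_top.png

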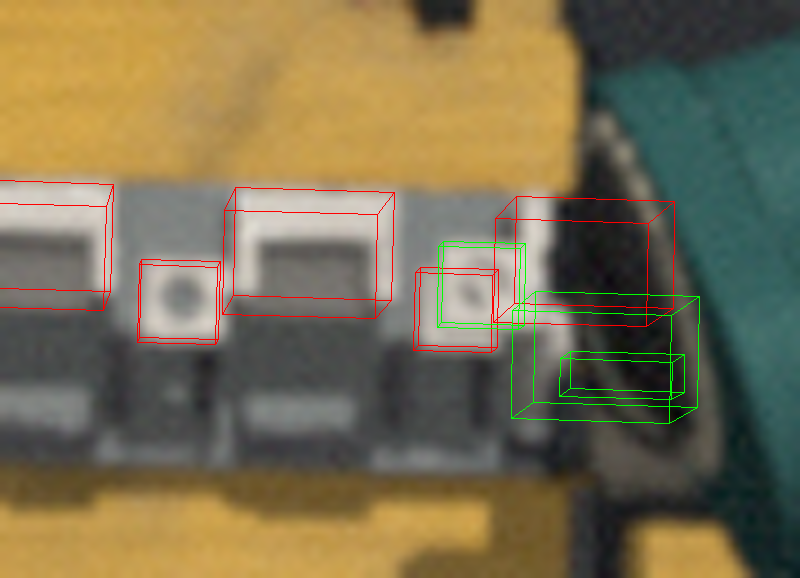

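```bash
cat >> h.py <<'E'
def descend(z0,z1,step=2.0,lim=12,feed=40):
    p=np.array(robot.observe()['tcp_pos']); 
    return p
def lower(xy,zs,lim=10,feed=40):
    for z in zs:
        robot.servo_line([xy[0],xy[1],z],feed=feed); robot.hold(.1); o=robot.observe()
        print(z,o['tcp_pos'].round(1),o['contact_force'].round(1))
        if np.abs(o['contact_force'][:2]).max()>lim or o['contact_force'][2]>lim: print('STOP');return False
    return True
E
python3 - <<'E'
from h import *
p,o=hover(0,80); robot.servo_line(p,feed=80)
lower(p,[77,74,71,68,66,64.5])
E
```

```text
77 [549.3 -62.2  77.2] [ 0.2  0.5 -1.1]
74 [549.1 -62.2  74. ] [-0.6 -0.5 -1.2]
71 [549.  -62.1  70.9] [-0.5 -0.6 -1.6]
68 [549.  -62.2  68. ] [-0.4  0.5 -1.5]
66 [549.1 -62.2  66. ] [ 0.3  0.2 -1.6]
64.5 [549.1 -62.2  64.5] [ 0.4  0.4 -1.6]
```

```bash
python3 - <<'E'
from h import *
p,o=hover(0,80)
lower(p,[63.6,63.2])
grip(0.28); st(); robot.servo_line([p[0],p[1],170],feed=120)
pick_half(1)
p,o=hover(1,240); robot.movep(p,o)
S=sample(["front_half_0","front_eye_0","rack_eye_0"],3)
for r in clus(S):
    if r[1]>2: print(*r)
robot.servo_line(hover(1,100)[0],feed=120); robot.hold(.3)
ovheld('o5')
st()
E
```

```text
63.6 [549.1 -62.2  63.6] [ 1.   0.2 -2.5]
63.2 [549.1 -62.3  63.5] [-0.7 -0.8  3.3]
 t 29.4 tcp [549.1 -62.1  63.1] F [ 0.1 -0.1  0.1] g 25.8
at fin t 33.6 tcp [527.  344.9  54.3] F [ 0.1 -0.2  0.1] g 46.2
grip t 34.2 tcp [526.6 344.5  53.6] F [-1.2 -0.1  0.8] g 9.7
lift t 35.6 tcp [526.1 344.  238.9] F [ 0.5 -1.  -2.4] g 9.9
front_half_0 3 (3, array([559.6,  16.7, 186.9]), array([0.6, 0.6, 0.6])) None [559.6  16.7 186.9]
front_half_0 3 (3, array([556.9, -59.2,   7.5]), array([0.8, 0.8, 0.5])) None [556.9 -59.2   7.5]
front_half_0 6 (3, array([602.6, 293.6,  -1.9]), array([0.8, 1.1, 0.9])) (3, array([601.4, 291.1,  -0.8]), array([1.7, 0.8, 0.5])) [602.  292.1  -1.1]
front_eye_0 3 (3, array([571.4, -26. ,  58.2]), array([1.8, 0.7, 0.2])) None [571.4 -26.   58.2]
front_eye_0 6 (3, array([580.3,  48.7, 238.9]), array([0.2, 0.6, 0.1])) (3, array([577.6,  50.3, 236.8]), array([0.9, 1.2, 0.4])) [579.6  49.3 238.1]
front_eye_0 3 None (3, array([624.4, 320.6,  51.2]), array([0.9, 0.6, 1.5])) [624.4 320.6  51.2]
rack_eye_0 6 (3, array([578.2,  51.8,  42.1]), array([1.5, 0.5, 1.1])) (3, array([577. ,  49.2,  42.5]), array([0.5, 3.4, 0.5])) [577.2  51.2  42.3]
rack_eye_0 6 (3, array([577.3, 130.7,  45.7]), array([1.7, 1.9, 0.7])) (3, array([582.1, 129. ,  45.1]), array([0.7, 0.8, 0.4])) [580.4 129.8  45.4]
rack_eye_0 3 (3, array([575.6, -23.8,  42.9]), array([2. , 1.4, 0.4])) None [575.6 -23.8  42.9]
held [ 5.5979e+02  1.5440e+01 -3.0000e-02] 46.9
 t 39.8 tcp [551.7  15.7 100.2] F [ 0.1  0.4 -1.5] g 9.8
```

View pics/o5_side.png

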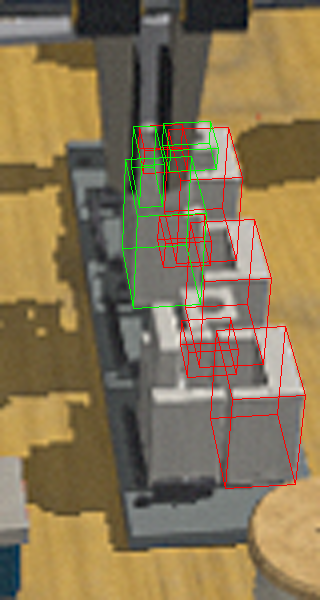

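View pics/o5_top.png

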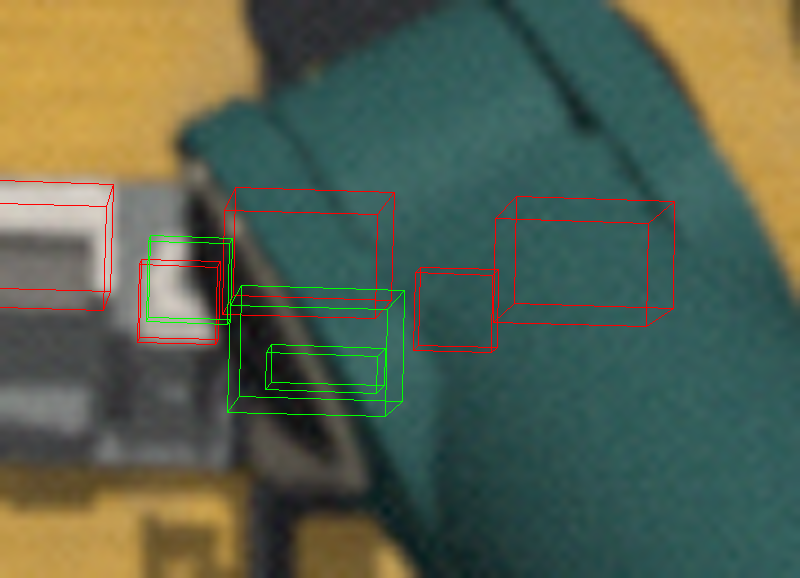

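```bash
python3 - <<'E'
from h import *
p,o=hover(1,80,dy=.5); robot.servo_line(p,feed=80)
ok=lower(p,[77,74,71,68,66,64.5,63.6,63.2])
E
```

```text
77 [551.7  16.3  77.2] [-0.1  0.3 -1.9]
74 [551.6  16.3  74. ] [-0.2 -0.4 -2.3]
71 [551.6  16.3  70.9] [ 0.7  0.6 -2.2]
68 [551.5  16.3  67.9] [-1.  -0.3 -2.4]
66 [551.6  16.3  66. ] [ 0.5 -0.  -1.6]
64.5 [551.6  16.3  64.5] [ 0.4 -0.5 -1.2]
63.6 [551.6  16.3  63.6] [-0.2 -0.3 -1.5]
63.2 [551.6  16.4  63.5] [-1.2 -0.1  5.4]
```

```bash
python3 - <<'E'
from h import *
p,o=hover(1,80,dy=.5)
grip(0.28); st(); robot.servo_line([p[0],p[1],170],feed=120)
pick_half(2)
p,o=hover(2,240); robot.movep(p,o)
robot.servo_line(hover(2,100)[0],feed=120); robot.hold(.3)
S=sample(["front_half_0","front_eye_0","rack_eye_0"],3)
for r in clus(S):
    if r[1]>2: print(*r)
ovheld('o6',a_t=(280,200,420,290))
st()
E
```

```text
t 43.4 tcp [551.6  16.3  63.1] F [ 0.6 -0.1 -0.4] g 25.9
at fin t 47.3 tcp [593.9 294.5  54.4] F [-0.1  0.2 -0.2] g 46.1
grip t 47.9 tcp [593.4 294.1  53.6] F [-0.2  0.5  1. ] g 9.5
lift t 49.3 tcp [592.9 293.7 238.8] F [ 0.4  1.2 -1.7] g 10.2
front_half_0 3 (3, array([562. ,  95.6,  45.6]), array([1.2, 2. , 0.9])) None [562.   95.6  45.6]
front_half_0 3 (3, array([558.5,  16.2,  10.9]), array([1.8, 0.6, 1.2])) None [558.5  16.2  10.9]
front_half_0 6 (3, array([557.5, -59.9,   7.3]), array([0.2, 1. , 1.3])) (3, array([561.5, -63.6,   8.2]), array([0.3, 1.5, 1. ])) [559.4 -60.9   7.8]
front_eye_0 6 (3, array([572.7, -26.1,  59.1]), array([0.7, 1.5, 1.6])) (3, array([572.6, -24.6,  62.8]), array([1.8, 0.3, 1.6])) [572.6 -24.7  59.8]
front_eye_0 3 (3, array([578.5,  49.1,  61.6]), array([0.9, 0.2, 0.7])) None [578.5  49.1  61.6]
front_eye_0 3 (3, array([579.3, 129.8, 100.8]), array([1.4, 0.9, 0.7])) None [579.3 129.8 100.8]
rack_eye_0 3 (3, array([575.8,  53.4,  43.6]), array([0.6, 0.5, 1.3])) None [575.8  53.4  43.6]
rack_eye_0 6 (3, array([576.5, -21.9,  40.9]), array([1.4, 1.3, 1.7])) (3, array([575. , -27.9,  46.8]), array([1.8, 1. , 0.6])) [575.1 -26.   44.9]
rack_eye_0 5 (2, array([576.5, 131.1,  45.9]), array([0.4, 0.1, 0.7])) (3, array([581.8, 127.7,  43.4]), array([0.5, 1.3, 1.8])) [581.3 129.   45.2]
held [ 5.6206e+02  9.3490e+01 -3.0000e-02] 46.5
 t 53.0 tcp [554.1  93.7 100. ] F [-0.2 -1.3 -2.2] g 9.7
```

View pics/o6_side.png

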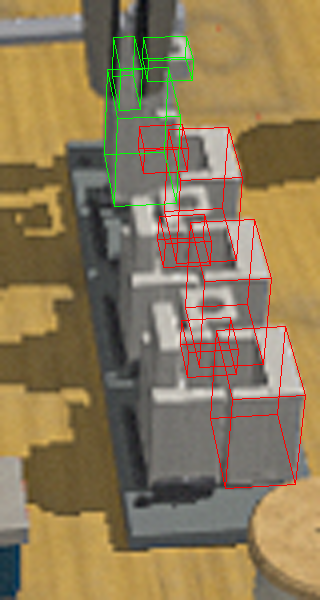

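View pics/o6_top.png

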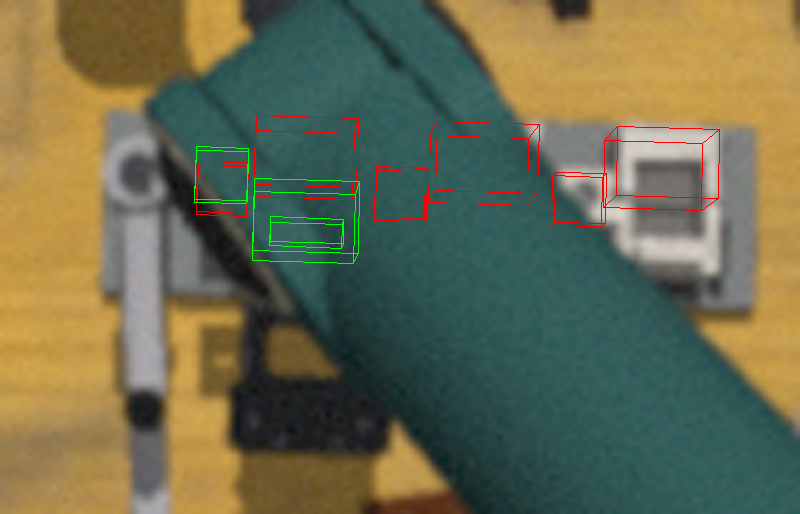

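```bash
python3 - <<'E'
from h import *
p,o=hover(2,80,dy=0); robot.servo_line(p,feed=80)
ok=lower(p,[77,74,71,68,66,64.5,63.6,63.2])
if ok:
    grip(0.28); st(); robot.servo_line([p[0],p[1],200],feed=120)
    robot.movep([330,-350,280],dn(rackpose()[2]))
    S=sample(["front_half_0","front_eye_0","rack_eye_0","hinge_pin_0","pin_block"],3)
    pickle.dump(S,open('S1.pkl','wb'))
    for r in clus(S):
        if r[1]>2: print(*r)
    for n,a in(("side",(235,230,385,370)),("top",(280,200,420,310))):
        im=viewer.read_camera(n); cr,s=crop(im,a);cv2.imwrite(f"pics/o7_{n}.png",cr)
    st()
E
```

```text
77 [554.2  93.8  77.2] [-0.5  0.2 -1.5]
74 [554.1  93.7  74. ] [ 0.4  0.1 -0.9]
71 [554.1  93.8  71. ] [-0.5  0.2 -2. ]
68 [554.   93.8  67.9] [ 0.2  0.6 -1.8]
66 [554.1  93.7  66. ] [-0.3 -0.3 -1.8]
64.5 [554.1  93.8  64.5] [-0.4 -0.2 -1.5]
63.6 [554.1  93.8  63.6] [ 0.6 -0.6 -0.5]
63.2 [554.1  93.7  63.5] [-1.9 -0.2  3.9]
 t 56.7 tcp [554.1  93.8  63.1] F [-0.3 -0.7 -0.2] g 26.0
front_half_0 7 (4, array([560.9,  15.3,   9.3]), array([0.9, 2.2, 0.7])) (3, array([559.2,  15.9,  11.7]), array([0.8, 0.9, 0.2])) [560.6  15.9  10.5]
front_half_0 5 (3, array([557.1, -60. ,   8.6]), array([0.8, 1.5, 1.7])) (2, array([561.7, -64.1,   8.9]), array([0.4, 0.4, 0.2])) [557.9 -60.6   8.8]
front_half_0 6 (3, array([559.2,  94.9,   9.3]), array([1.8, 1.4, 0.7])) (3, array([564.6,  93.7,  12.8]), array([0.5, 2.1, 1.8])) [563.3  94.6   9.9]
front_eye_0 6 (3, array([573. , -26.7,  58.5]), array([0.7, 0.7, 0.7])) (3, array([571.9, -24.5,  60.7]), array([1.3, 1.1, 0.3])) [572.4 -25.2  59.9]
front_eye_0 6 (3, array([579.6,  48.6,  61. ]), array([2.2, 0.9, 0.4])) (3, array([578.1,  48.7,  59.7]), array([
[... 430 characters left out ...]
,  43.7]), array([0.2, 0.1, 0.2])) [576.9  51.8  43.9]
rack_eye_0 6 (3, array([575.5, -24.2,  43.8]), array([3.4, 1.7, 1.8])) (3, array([573.1, -28.7,  47.6]), array([1.5, 0.4, 1.8])) [574.2 -27.   46.9]
pin_block 6 (3, array([420.9,   4.8,   2.1]), array([0.6, 0.9, 1.5])) (3, array([425.2,   4.7,   2.4]), array([1.3, 1.5, 0.6])) [423.1   4.7   2.3]
hinge_pin_0 3 None (3, array([421. ,  47.5,   6.2]), array([1.4, 0.8, 2.6])) [421.   47.5   6.2]
hinge_pin_0 3 None (3, array([429.7, -39.8,  12. ]), array([2.1, 1.2, 0.4])) [429.7 -39.8  12. ]
hinge_pin_0 3 None (3, array([427.4,   6.5,   6.7]), array([1.2, 1.9, 0.7])) [427.4   6.5   6.7]
 t 61.7 tcp [ 330. -350.  280.] F [-0.6 -0.1 -0.7] g 25.6
```

```bash
ls pics | tail -3
```

```text
top1.png
top1c.png
top2.png
```

View pics/o7_side.png

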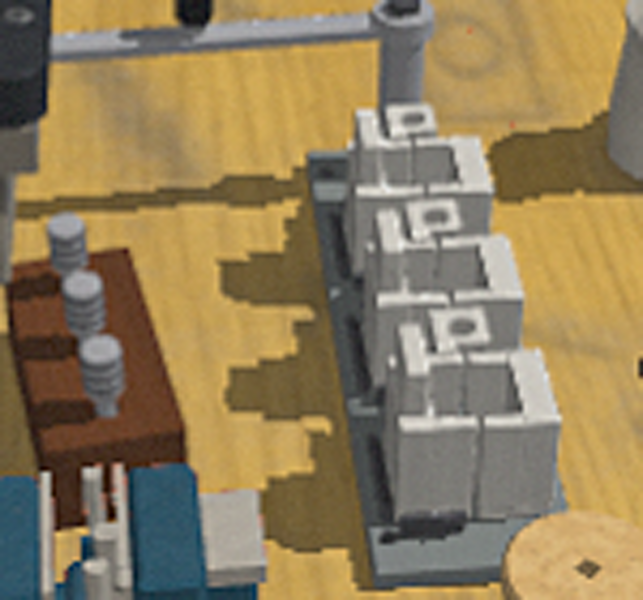

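View pics/o7_top.png

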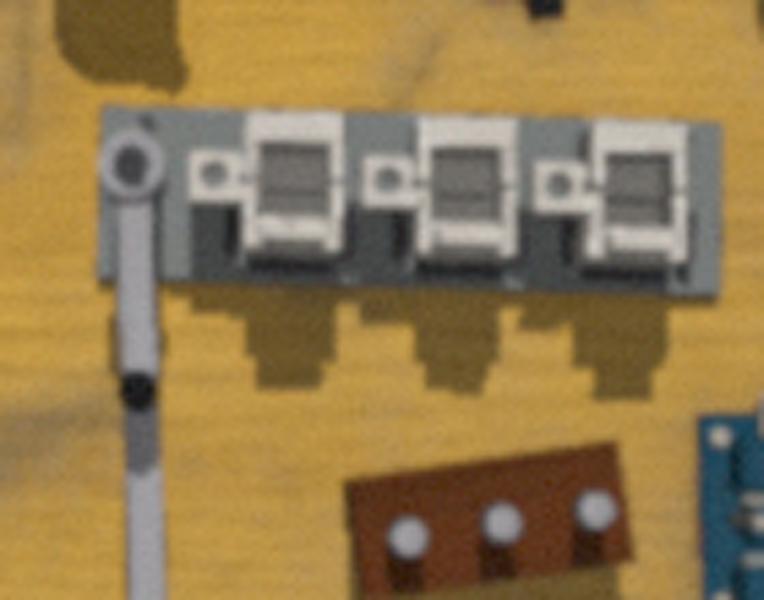

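```bash
cat >> h.py <<'E'
def unproj(cam,uv,z):
    ci=viewer.camera_info(cam); uv=np.array(uv,float)
    K=ci['camera_matrix']; s=(uv-K[:2,2])/[K[0,0],K[1,1]]; u=s.copy()
    for _ in range(20): u=s/(1+ci['k1']*(u@u))
    d=ci['R'].T@np.array([u[0],u[1],1]); o=-ci['R'].T@ci['t']
    return o+d*(z-o[2])/d[2]
E
python3 - <<'E'
from h import *
im=viewer.read_camera("top"); g=im.astype(int)
for nm,d in (("t",[(408,537),(502,522),(596,510)]),):
    for p in d:
        u=np.array([280+p[0]/5.457,200+p[1]/5.457])-.5
        x0,y0=int(u[0])-5,int(u[1])-5; w_=g[y0:y0+11,x0:x0+11]
        m=(w_[:,:,2]>90)  # blue channel: grey vs brown
        yy,xx=np.nonzero(m); c=np.array([x0+xx.mean(),y0+yy.mean()]); print('top',u.round(1),c.round(2),m.sum(),unproj("top",c,73).round(1))
im=viewer.read_camera("side")
for p in [(66,222),(83,282),(101,345)]:
    u=np.array([235+p[0]/4.287,230+p[1]/4.287])-.5
    print('side',u.round(1),unproj("side",u,75).round(1))
ds=viewer.silhouettes("hinge_pin_0","side")
for d in ds:
    yy,xx=np.nonzero(d['mask']); print(d['confidence'],xx.mean(),yy.mean(),yy.min(),yy.max(),xx.min(),xx.max())
    print(unproj("side",(xx.mean(),yy.min()+3),73))
E
```

```text
top [354.3 297.9] [354.41 298.  ] 39 [417.3  42.1  73. ]
top [371.5 295.2] [371.82 295.32] 38 [4.236e+02 1.000e-01 7.300e+01]
top [388.7 293. ] [389. 293.] 37 [429.  -41.4  73. ]
side [249.9 281.3] [417.8  44.4  75. ]
side [253.9 295.3] [423.8   2.3  75. ]
side [258.1 310. ] [429.7 -38.4  75. ]
0.69 249.92156862745097 286.6764705882353 280 293 246 254
[417.68488559  41.87831927  73.        ]
0.69 335.4061085972851 326.1334841628959 301 349 324 348
[560.84591292 -34.0556501   73.        ]
0.55 253.66935483870967 300.6290322580645 294 308 249 258
[4.23348179e+02 7.30273944e-02 7.30000000e+01]
0.45 258.0192307692308 316.05128205128204 308 326 253 263
[429.55187409 -38.61683106  73.        ]
```

```bash
cat >> h.py <<'E'
PIN=[box(-8,8,-8,8,45,67),box(-4,4,-4,4,0,45)]
def pick_pin(xy,zt=56.5):
    a=rackpose()[2]
    grip(0.4); robot.movep([xy[0],xy[1],160],dn(a)); robot.servo_line([xy[0],xy[1],zt],feed=100); st('at pin')
    grip(0.0,25); st('grip'); robot.servo_line([xy[0],xy[1],110],feed=60); robot.servo_line([xy[0],xy[1],200],feed=150); st('lift')
def eye(s): return rw(0,36+78*(s-1))
def pinview(s,name):
    e=eye(s); robot.movep([e[0],e[1],200],dn(rackpose()[2])); robot.servo_line([e[0],e[1],120],feed=120); robot.hold(.3)
    p=robot.observe()['tcp_pos']; pose=np.array([p[0],p[1],rackpose()[2]]); print(p)
    for n in("side","top"):
        im=viewer.read_camera(n)
        c=proj(n,[p[0],p[1],70])[0]; a=[int(c[0])-30,int(c[1])-45,int(c[0])+30,int(c[1])+35]
        raw,s_=crop(im,a); cr=raw.copy(); draw(cr,n,PIN,pose,p[2]-48.5,(0,255,0),a,s_); draw(cr,n,RACK[1::2],rackpose(),20,(0,0,255),a,s_)
        o=np.hstack([raw,cr]); f=min(1,800/o.shape[1]); cv2.imwrite(f"pics/{name}_{n}.png",cv2.resize(o,None,fx=f,fy=f))
    S=sample(["hinge_pin_0","front_eye_0"],3)
    for r in clus(S):
        if r[1]>1 and np.hypot(*(r[-1][:2]-e))<25: print(*r)
E
python3 - <<'E'
from h import *
pick_pin((429.2,-40)); pinview(0,'p0'); st()
E
```

```text
at pin t 64.7 tcp [429.6 -40.   56.9] F [ 0.9 -0.3 -0.5] g 37.0
grip t 65.2 tcp [429.8 -40.1  56.8] F [ 1.1 -0.7  0.7] g 15.2
lift t 66.9 tcp [428.6 -40.2 199.3] F [0.7 0.1 0.5] g 15.3
[574.99714283 -27.02577491 120.48960546]
hinge_pin_0 3 (3, array([577.9, -24.3,  70.7]), array([0.8, 0.4, 1.1])) None [577.9 -24.3  70.7]
front_eye_0 5 (2, array([571.2, -26.4,  58.2]), array([0. , 0.4, 1.7])) (3, array([570.9, -23.6,  60.7]), array([0.2, 1.1, 0.3])) [571.  -25.1  60.7]
 t 69.7 tcp [574.8 -27.  120. ] F [ 0.3 -1.1 -0.3] g 15.1
```

View pics/p0_side.png

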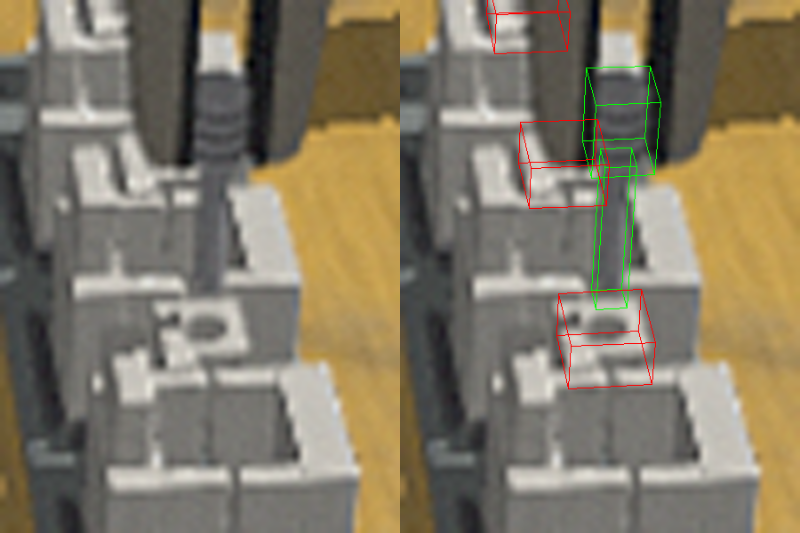

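View pics/p0_top.png

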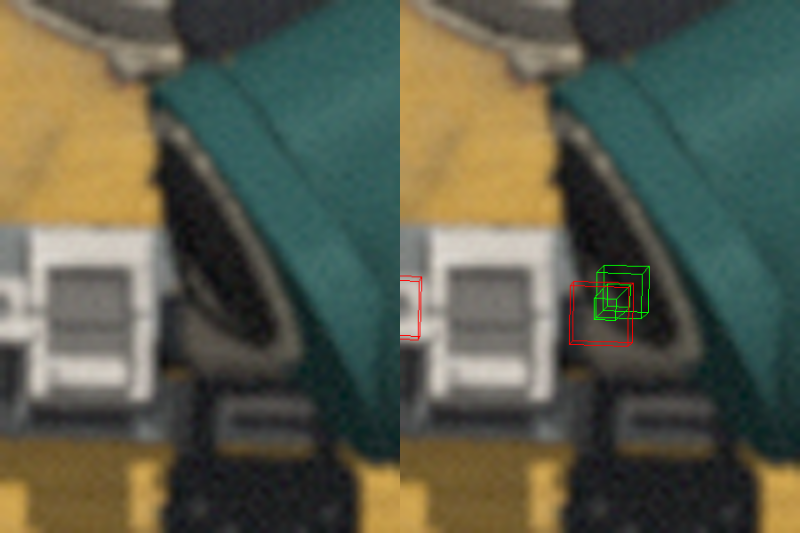

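```bash
cat >> h.py <<'E'
def insert(xy,z0=113,z1=65.5,lim=6.0,step=3):
    xy=np.array(xy,float); f0=robot.observe()['contact_force'][2]; z=z0
    robot.servo_line([*xy,z0],feed=60); robot.hold(.1); f0=robot.observe()['contact_force'].copy()
    while z>z1:
        z=max(z-step,z1); robot.servo_line([*xy,z],feed=40); robot.hold(.08); o=robot.observe(); d=o['contact_force']-f0
        if np.abs(d).max()>2.5 or z==z1: print(round(z,1),o['tcp_pos'].round(1),d.round(1))
        if d[2]>lim: print('STOP'); return z
    return 0
E
python3 - <<'E'
from h import *
e=eye(0)+[0,-1.5]
print(insert(e)); st()
E
```

```text
65.5 [575.3 -28.2  66. ] [-0.8 -0.2  5.1]
0
 t 75.4 tcp [575.3 -28.2  66. ] F [-0.6 -1.1  4.6] g 15.3
```

```bash
python3 - <<'E'
from h import *
p=robot.observe()['tcp_pos']
grip(0.35); st(); robot.servo_line([p[0],p[1],200],feed=120); st()
# re-look at pins
robot.movep([400,-200,220],dn(rackpose()[2]))
im=viewer.read_camera("top")
for n,a in(("side",(235,230,385,370)),("top",(280,200,420,310))):
    im=viewer.read_camera(n); cr,s=crop(im,a);cv2.imwrite(f"pics/o8_{n}.png",cr)
    for nm in("hinge_pin_0","pin_block"):
        for d in viewer.pinpoint(nm,n): print(n,nm,d['confidence'],w(n,d['at']).round(1))
E
```

```text
t 75.8 tcp [574.5 -28.6  65.2] F [0.1 0.1 0.3] g 32.2
 t 77.1 tcp [574.8 -28.3 199.2] F [0.3 0.2 0.1] g 32.3
side hinge_pin_0 0.52 [576.  -28.   42.1]
side pin_block 0.69 [420.2   6.9   2.6]
side pin_block 0.69 [560.6  97.9   7.3]
side pin_block 0.52 [576.6 -21.   44.7]
top hinge_pin_0 0.48 [427.1   6.1   6.8]
top hinge_pin_0 0.46 [422.2  45.7   6.9]
top pin_block 0.69 [422.7   5.    4.2]
```

View pics/o8_side.png

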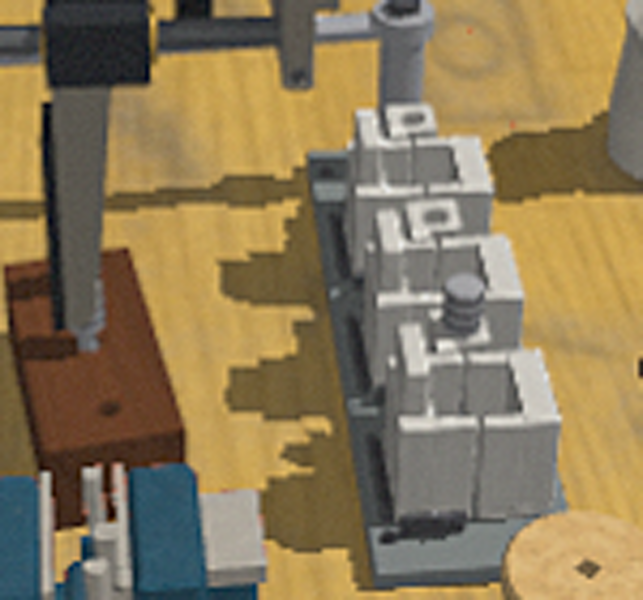

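View pics/o8_top.png

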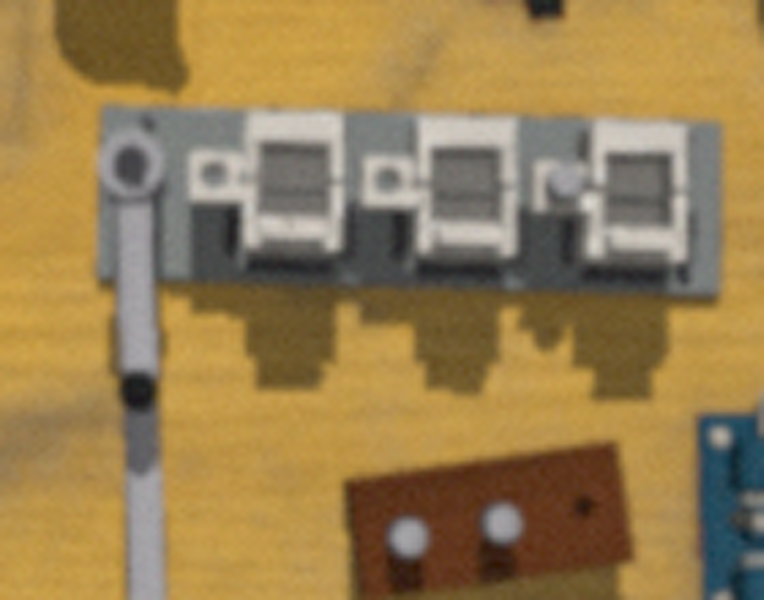

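```bash
python3 - <<'E'
from h import *
pick_pin((423.5,1)); pinview(1,'p1'); st()
E
```

```text
at pin t 80.8 tcp [423.9   1.   56.9] F [0.2 0.  0.2] g 36.9
grip t 81.2 tcp [423.9   0.9  56.7] F [ 2.  -0.6  0.4] g 15.1
lift t 83.0 tcp [422.9   0.7 199.3] F [ 0.8 -0.3 -1.1] g 15.4
[577.49434195  50.99331909 120.48924967]
hinge_pin_0 3 (3, array([578.9,  58. ,  70. ]), array([0.5, 1. , 0.3])) None [578.9  58.   70. ]
front_eye_0 3 (3, array([577.8,  49.1,  61.2]), array([1.5, 1.5, 0.4])) None [577.8  49.1  61.2]
 t 85.8 tcp [577.2  51.  120. ] F [ 0.6  0.4 -0.3] g 15.4
```

View pics/p1_side.png

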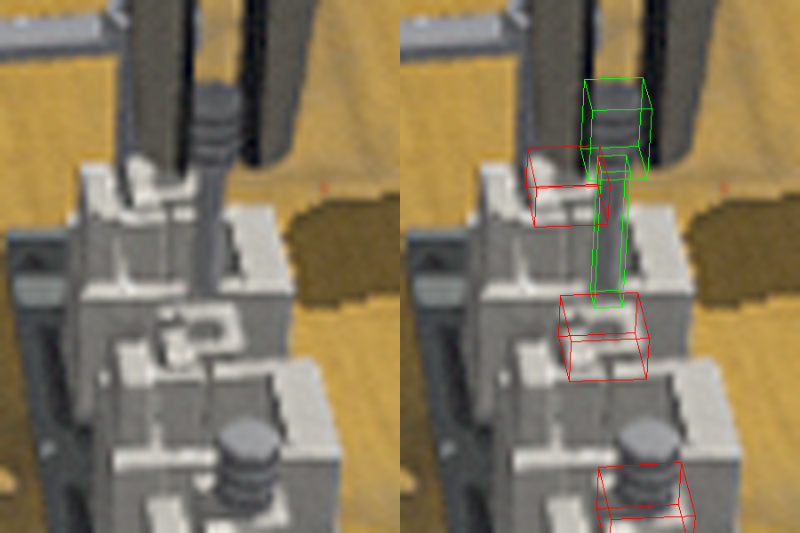

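```bash
python3 - <<'E'
from h import *
e=eye(1)+[0.3,-1.7]
print(insert(e)); st()
E
```

```text
65.5 [578.   49.5  65.9] [-0.5  0.8  3.6]
0
 t 91.5 tcp [578.   49.5  65.9] F [0.5 1.  3.2] g 15.2
```

```bash
python3 - <<'E'
from h import *
p=robot.observe()['tcp_pos']
grip(0.35); robot.servo_line([p[0],p[1],200],feed=120); st()
pick_pin((417.7,43)); pinview(2,'p2'); st()
E
```

```text
t 93.2 tcp [577.5  49.3 199.2] F [ 0.  -0.4 -0.3] g 32.3
at pin t 95.4 tcp [418.1  43.2  56.9] F [-0.4 -0.   0.3] g 36.7
grip t 95.8 tcp [418.2  42.9  56.7] F [ 1.1 -0.1  0.2] g 15.3
lift t 97.6 tcp [417.2  42.6 199.3] F [ 0.4 -0.  -1.1] g 14.8
[580.00177869 128.99225665 120.5060793 ]
hinge_pin_0 3 (3, array([577. , 135.1,  70.6]), array([0.6, 1.2, 2.3])) None [577.  135.1  70.6]
front_eye_0 3 (3, array([578.2, 130.4,  62.7]), array([1.4, 1.3, 9.2])) None [578.2 130.4  62.7]
 t 100.5 tcp [579.7 128.9 120. ] F [ 0.1  0.6 -0.1] g 15.3
```

View pics/p2_side.png

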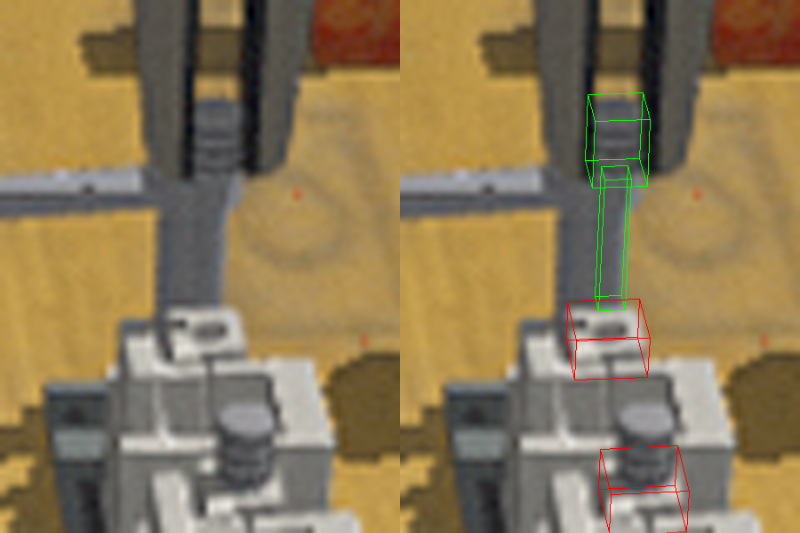

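```bash
python3 - <<'E'
from h import *
e=eye(2)+[0.2,-0.8]
r=insert(e); print(r); st()
E
```

```text
65.5 [580.4 128.5  65.9] [0.8 0.3 4. ]
0
 t 106.2 tcp [580.4 128.5  65.9] F [0.4 0.4 3.6] g 15.3
```

```bash
python3 - <<'E'
from h import *
p=robot.observe()['tcp_pos']
grip(0.35); robot.servo_line([p[0],p[1],200],feed=120)
k=knob(1.5); robot.movep([k[0],k[1],210],dn(-.9))
grip(0.5)
S=sample(["hinge_pin_0","front_half_0","front_eye_0","keeper_knob"],3)
for r in clus(S):
    if r[1]>2: print(*r)
for n,a in(("side",(235,210,385,370)),("top",(280,200,420,310))):
    im=viewer.read_camera(n); cr,s=crop(im,a);cv2.imwrite(f"pics/o9_{n}.png",cr)
    raw=cr.copy()
    for s_ in range(3): draw(cr,n,PIN,np.array([*eye(s_),rackpose()[2]]),17,(0,255,0),a,s)
    cv2.imwrite(f"pics/o9o_{n}.png",cr)
st()
E
```

```text
hinge_pin_0 3 None (3, array([577.5,  50.1,  15.3]), array([1.3, 1.1, 0.9])) [577.5  50.1  15.3]
hinge_pin_0 3 None (3, array([573., -30.,  19.]), array([0.2, 0.8, 0.9])) [573. -30.  19.]
hinge_pin_0 3 None (3, array([583.5, 128.7,  15.9]), array([1.4, 1.4, 1.6])) [583.5 128.7  15.9]
front_half_0 6 (3, array([559.6,  17.3,  11.8]), array([1. , 0.2, 1.6])) (3, array([557.5,  17.1,  10.3]), array([1.2, 1. , 1.2])) [558.9  17.3  11. ]
front_half_0 6 (3, array([556.7, -61.3,   7.9]), array([0.6, 2. , 1.3])) (3, array([560.1, -63.1,   8.1]), array([1.1, 1.1, 1.1])) [558.7 -62.8   8. ]
front_half_0 6 (3, array([560.6,  95.7,   7.2]), array([1.4, 1.2, 1.5])) (3, array([563.2,  94.2,  10.3]), array([0.4, 0.7, 1.5])) [562.8  94.9   8.7]
front_eye_0 6 (3, array([579.1,  48.1,  62.2]), array([0.5, 0.4, 0.9])) (3, array([579.3,  49.4,  59.9]), array([1.8, 0.5, 1.2])) [579.2  48.3  61. ]
front_eye_0 3 (3, array([578.7, 130.5,  62. ]), array([2.9, 0.6, 0.3])) None [578.7 130.5  62. ]
front_eye_0 6 (3, array([571.4, -27.3,  57. ]), array([1.2, 1.4, 0.4])) (3, array([572. , -25.4,  59.9]), array([0.4, 2.6, 0.9])) [572.  -25.7  58. ]
keeper_knob 3 (3, array([484.3, 159.4, 116.5]), array([1.2, 1.7, 1.5])) None [484.3 159.4 116.5]
 t 110.8 tcp [480.9 161.  210. ] F [-1.4 -0.7 -0.6] g 45.9
```

View pics/o9_side.png

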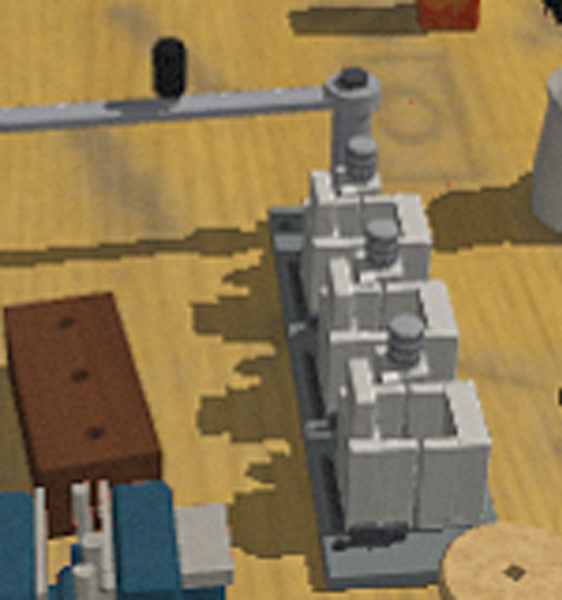

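View pics/o9o_side.png

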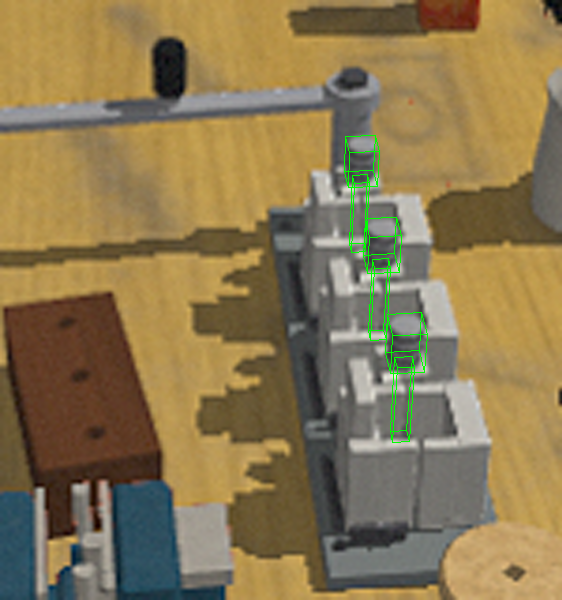

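```bash
python3 - <<'E'
from h import *
k=knob(1.5); robot.servo_line([k[0],k[1],103],feed=100); grip(0.0,15); st('grip')
for th in np.linspace(1.4,0,11):
    k=knob(th); robot.servo_line([k[0],k[1],103],feed=70)
    f=robot.observe()['contact_force']; print(round(th,2),f.round(1))
    if np.abs(f).max()>15: print('STOP');break
robot.hold(.3); st('arc'); grip(0.5); robot.servo_line([k[0],k[1],200],feed=120)
robot.movep([330,-350,280],dn(-.9))
S=sample(["keeper_knob","hinge_pin_0","front_half_0","front_eye_0"],4)
for r in clus(S):
    if r[1]>2: print(*r)
print(knob(0))
for n,a in(("side",(235,210,385,370)),("top",(280,200,420,310))):
    im=viewer.read_camera(n); cr,s=crop(im,a);cv2.imwrite(f"pics/e_{n}.png",cr)
st()
E
```

```text
grip t 112.5 tcp [481.  161.  103.2] F [-0.2 -0.   1.8] g 17.6
1.4 [-3.5  0.1  5.3]
1.26 [-4.7 -0.8  7.3]
1.12 [-3.7 -1.1  6. ]
0.98 [-4.4 -2.6  4.6]
0.84 [-2.3 -2.8  2.7]
0.7 [-2.1 -1.5  0.7]
0.56 [-0.6 -1.8 -1.1]
0.42 [-0.8 -0.6 -1.5]
0.28 [ 0.6 -0.4 -1.2]
0.14 [-0.2  0.2 -0.6]
0.0 [-0.3  1.   0. ]
arc t 116.6 tcp [577.8  65.1 103.1] F [ 0.4  0.6 -0.1] g 17.5
keeper_knob 7 (4, array([580.3,  66.5, 115.5]), array([1.4, 1.3, 1.2])) (3, array([575.3,  64.1, 117.8]), array([1.3, 0.9, 1.3])) [577.9  65.3 116.8]
front_half_0 7 (4, array([562.4,  95.6,   8.4]), array([1.8, 1. , 1.5])) (3, array([563.4,  94.1,  11.3]), array([0.5, 0.8, 0.5])) [563.4  95.1  11.2]
front_half_0 8 (4, array([560.5,  17.6,  10.8]), array([1. , 1.7, 2. ])) (4, array([558.1,  15.8,  14.1]), array([0.9, 0.7, 1.2])) [559.1  16.3  12.4]
front_half_0 8 (4, array([557.5, -61.2,   8.3]), array([1.3, 1.3, 2.1])) (4, array([563.1, -64.2,  10.4]), array([1.6, 1.3, 0.7])) [559.3 -62.5   9.6]
front_eye_0 7 (3, array([579.6,  49.7,  61.4]), array([1.5, 0.7, 0.9])) (4, array([579.6,  49.4,  59. ]), array([1.5, 1.4, 1.4])) [579.6  49.6  60.2]
front_eye_0 8 (4, array([578.6, 130.8,  63.9]), array([1.1, 2. , 0.6])) (4, array([578.3, 126.7,  59.7]), array([1. , 1.1, 1. ])) [578.5 128.2  62.3]
front_eye_0 8 (4, array([572.6, -26.2,  58.8]), array([0.8, 2. , 1.1])) (4, array([571.7, -25.2,  59. ]), array([1.1, 2.2, 0.4])) [572.1 -25.2  59. ]
[577.66777053  64.97440218]
 t 122.0 tcp [ 330. -350.  280.] F [-0.1 -0.6  0.4] g 46.0
```

View pics/e_side.png

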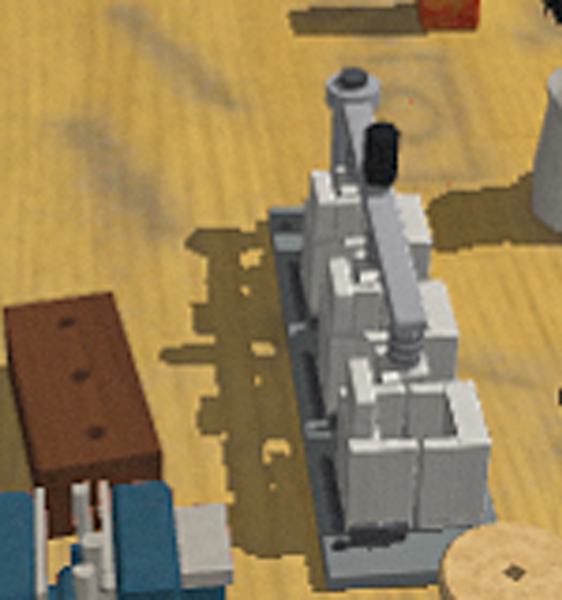

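View pics/e_top.png

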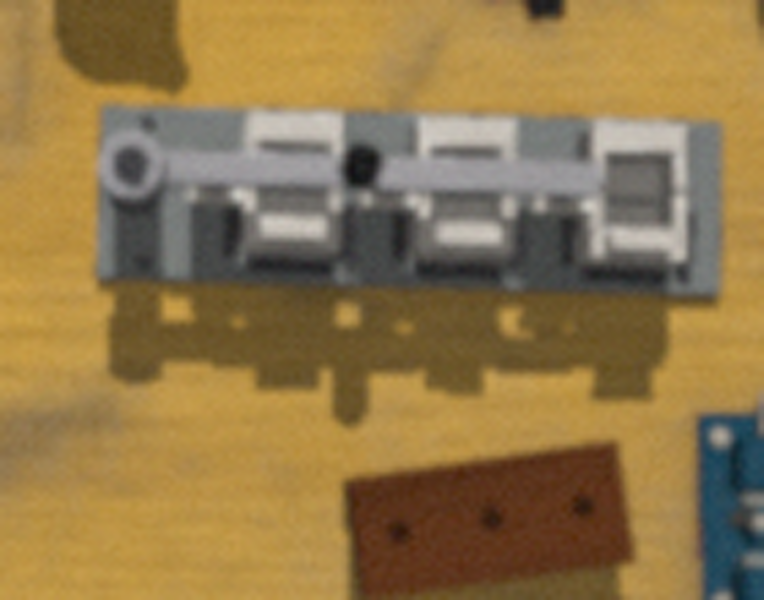

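```bash
python3 - <<'E'
from h import *
robot.job_done()
E
```

```text
the job is handed in; nothing more can be done
```

The job is handed in after about 122 of the 210 s, and every check I could make says the rack is ready for pouring. The interface gave no verdict.

**What I did**
- **Keeper bar:** I swung it out to about 1.5 rad before starting, and back to about 0 at the end.
- **Front halves:** All three were present. I set them in stations 0, 1 and 2, and each seated with only 3 to 5 N of contact at the pocket floor.
- **Pin block:** It had been knocked about 35 mm aside during the run, so I located it again before taking the pins.
- **Pins:** I pushed one pin through both knuckles at each station. Each went down freely until its head rested on the knuckle.

**Last checks**
- **Pin feet:** Before the bar went back, the top camera read them at 15 to 19 mm (17 mm is home) and within about 4 mm sideways of the bores.
- **Keeper bar:** The last pictures show it over the pin heads, parallel to the rack edge to within about 0.01 rad. The knob read (577.9, 65.3) mm, against the expected (577.7, 65.0) mm.
- **Bystanders:** I never went near the spool or the candle. I did not measure them again at the end.
- **Arm:** It was parked clear of everything.

**Where readings disagreed**
- The two cameras differed from each other by 1 to 5 mm on the same parts.
- The front knuckles read up to about 3 mm from nominal at stations 0 and 1. That is inside the 6 mm limit and close to the measuring noise.

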